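# Drift a jammed turquoise core out of its sleeve

### The arm

A 6-joint arm with a two-finger parallel gripper is mounted at the origin on the work surface. World frame = base frame: x ahead of the robot, y to its left, z up, the work surface at z = 0. Lengths are in m, angles in rad, forces in N, time in s.
With the tool pointing down it reaches from about 0.25 to 0.775 m from the base axis. Payload 4 kg.
Tool frame: the origin (TCP) lies midway between the tips of the shut fingers; the grasp point (between the pads) lies robot.tcp_to_grasp behind it (robot.tcp_to_grasp is the distance from the TCP to the grasp point, in m); y points along the fingers, x is the direction in which the jaws open and shut, and the axes are right-handed (so a half turn about y gives the same grasp; the last joint's range is limited). The gripper opens to 94 mm and grips with 3 to 60 N. Pads are 16 mm wide; open, the fingers measure 119 mm over their backs; the gripper's body (75 mm by 177 mm) begins 78 mm behind the grasp point.
Start: joints at [-1.441, 0.087, 1.371, -0, 1.684, -0.103], TCP at [0.127, -0.535, 0.206] pointing down, gripper open.
Joint ranges: [-3.1, 3.1], [-0.76, 2.03], [0.27, 2.55], [-1.08, 4.22], [0.17, 2.65], [-2.57, 2.57]. Speed limits (rad/s): [2.79, 2.79, 3.14, 3.14, 3.14, 3.14].

### API

Orientations are given as [roll, pitch, yaw] about the fixed x, y, z axes, in that order (R = Rz(yaw) Ry(pitch) Rx(roll)).
In Python, from bench import robot gives the robot as it stands.
- The arm moves only by the tool arm_command, never from a script. Its argument "series" is text: rows parted by semicolons, each of 7 numbers parted by spaces: the turn, a rotation vector about the tool's x, y, z in rad, then the shift along the tool's x, y, z in m, then the finger opening in m, from 0 to 0.094. A call has 1 to 12 rows; each row shifts and turns the pose as measured when the row begins, along the tool's axes as they then stand; what a row does not reach is not made up. A row lasts 1/10 s, in which the tool goes at most 50 mm and 8.59 degrees, less where a joint would pass 70% of its speed; a pose out of reach is approached as far as the arm can. A call with a gripper value outside its range is refused whole. The fingers move at their own pace and stop on an object; the grip force is fixed at half the most. Time passes only in rows, so rows that do not move let the fingers close. It gives the time, the measured TCP pose, the force and the opening at its end, in the units of the state.
- robot.get_obs(): the state, without advancing time (a new reading comes with each control period).
- robot.snapshot(name): name is "scene" or "top"; returns the picture (420x560x3 uint8, blue, green, red); there is no depth.
- robot.camera_params(name): a dict with "fx", "fy", "cx", "cy" (pixels), "extrinsics" (4x4, takes a point from camera to world coordinates). Camera axes: x right, y up, looking along -z (the intrinsics and any distortion apply to the point x, -y, -z); pixel columns grow to the right and rows downward; lengths in m; the calibration is good to about 2 mm. A picture is of the moment at which its call begins. camera_params takes no time and is no camera call.
- robot.close_job(): hands the job in, once; it reports no verdict.
Trained networks look in the newest picture that a camera, given by its name, has taken for a name from the list of things; names that differ only in an ending like _2 or _b are one class to them, and where a whole thing is asked for, a point or a joint stands for the part that bears it (a point fixed in the world has none). Each returns a list of dicts, best first, with "score" (0 to 1); they miss things now and then, are a little off and sometimes report something else, mostly with a low value. They report only what shows in the picture. A call takes as long as a camera call.
- robot.spot_in(camera, target): "centre" ([x, y, z] in m, in the coordinates of the camera as it stood for that picture, good to about 4 mm: the middle of the surface that is visible of it).
The state is a dict: "time": time; "joint_positions": joint angles; "qvel": joint speeds; "joint_torque": joint torques, N m; "tool_pos": TCP position; "ee_rot": TCP orientation; "wrist_force": force on the tool from outside, world axes, zero at the start; "wrist_torque": the same for the moment, N m; "width": finger opening in m.
Only numpy, scipy, OpenCV 4.12 (cv2) and the standard library are available. Lean on these libraries where they do the work, as an engineer would, in place of code of your own. Each camera call takes 0.05 s, during which the arm holds its last target.

### The job

A drilled turquoise core is jammed in the clear sleeve of the push-out stand. Lift the orange-handled drift rod out of its wooden rest block, feel its tip into the hole of the brass guide on top of the stand (the hole lies 5 to 6 mm off the sleeve's axis, in no known direction), and push the core gently down until it drops out of the bottom into the red drawer; then put the drift back in its rest block, upright and fully home. Core and guide are easily damaged: never press the drift on either with more than 25 N, and leave the loupe, the turquoise chunk and the dop stick where they lie.

Things in the scene. Friction and masses are not known exactly. Their poses are not given: they have to be found in the camera images.
- stand: Push-out stand, fixed. Pine base 120 x 130 mm (x, y), two short pine uprights 126 mm apart over their outer faces (along y), aluminium bridge bar 48 x 126 mm, its top 74 mm up. A clear upright sleeve through the bridge, on the stand's z axis, stands up to 108 mm, with a brass guide disc on its top end and a red drawer under it. Origin: centre of the base's underside; z up.
- sleeve_mouth (a point): Centre of the clear sleeve's top end, on its axis, 108 mm up. The sleeve is 24 mm in inside diameter and runs from 58 to 108 mm up. Two sprung rubber jaws in it, 64 to 82 mm up, pinch the core: it slides under a steady push of roughly 6 to 14 N and falls free once its top is down to about 64 mm.
- guide_top (a point): Point on the SLEEVE's axis at the height of the brass guide's flat top, 116 mm up. The guide is fixed, a disc 32 mm across and 8 mm thick, centred on its own vertical through hole, which is 10 mm in diameter with a 0.6 mm chamfer. The hole's axis lies 5.5 mm from this point in an unknown horizontal direction, different each time: it must be found by light probing or by eye.
- drawer (a point): Centre of the cork liner in the red catch drawer, 18 mm up on the sleeve's axis. The drawer is fixed and open at the top, inside 104 x 86 mm along the stand's x and y, rim 38 mm up.
- core: Turquoise core, a cylinder 22 mm in diameter and 30 mm long, 31 g, upright in the clear sleeve at the start, its underside 70 to 76 mm above the work surface. Origin: centre of its lower end; z along its length.
- core_center (a point): Middle of the core, 15 mm from each end.
- rest: Wooden rest block for the drift, fixed, 70 x 70 mm, 96 mm high, with an upright through hole 14 mm in diameter (chamfered) in the middle of its top. Origin: centre of its underside; z up.
- drift: Drift rod, loose, about 120 g, 154 mm long: steel shank 8 mm in diameter, 90 mm long, tip chamfered 0.6 mm; steel collar 26 mm in diameter, 90 to 94 mm from the tip; orange round handle 18 mm in diameter, 94 to 154 mm from the tip. Starts upright in the rest block, collar on its top, tip 6 mm above the work surface. Origin: the tip; z along the rod to the handle.
- loupe: Bystander: folded black loupe, 32 mm round eyepiece 18 mm high on a 46 x 30 x 6 mm case. Origin: underside of the case.
- stone: Bystander: chunk of turquoise matrix, 50 x 40 x 41 mm. Origin: centre of its underside.
- dop: Bystander: wooden dop stick lying down, 110 mm long along its x, 10 mm thick. Origin: middle of its underside.
- spec_box: Bystander, fixed: clear acrylic specimen box with a shut hinged lid and latch, 100 x 90 mm, 54 mm high, with a small knob on the lid up to about 90 mm. Origin: centre of its underside.

How it is judged:
On the way, in this order (a step that is already met when the one before it is completed fails the run):
1. the drift, through the guide and inside the sleeve, presses on the core (contact force between drift and core above 1 N and z of drift in the frame of stand below 0.108 m and horizontal distance between drift and sleeve_mouth below 0.01 m and z of core_center in the frame of stand above 0.06 m), for 0.1 s.
2. the core has dropped out of the sleeve into the red drawer (z of core_center in the frame of stand below 0.045 m and horizontal distance between core_center and stand below 0.065 m), for 0.2 s.
At the end, for the whole second after the job is handed in: The core lies at rest in the red drawer (its middle inside the drawer, under 45 mm above the stand's underside); the drift stands released and still in its rest block: tip within 8 mm of the block's axis, collar within 4 mm of fully home, upright within 4.5 degrees (z of core_center in the frame of stand between 0.015 and 0.045 m and x of core_center in the frame of stand between -0.052 and 0.052 m and y of core_center in the frame of stand between -0.043 and 0.043 m and linear speed of core below 0.03 m/s and horizontal distance between drift and rest below 0.008 m and z of drift in the frame of rest below 0.01 m and angle between drift's own z axis and vertical below 0.08 rad and linear speed of drift below 0.02 m/s); the robot touches nothing.
It fails at once if the drift presses on the guide, sleeve or stand with more than 25 N (contact force between drift and stand above 25 N).
It fails at once if the drift presses on the core with more than 25 N (contact force between drift and core above 25 N).
It fails at once if the loupe is moved more than 15 mm (distance of loupe from where it was at the start of the episode above 0.015 m).
It fails at once if the turquoise chunk is moved more than 15 mm (distance of stone from where it was at the start of the episode above 0.015 m).
It fails at once if the dop stick is moved more than 15 mm (distance of dop from where it was at the start of the episode above 0.015 m).
It also fails if it takes over 72 s, if anything falls off the work surface, if the arm or the gripper's body presses on something with over 40 N, if the wrist force passes 120 N, or if a joint passes its speed limit or range.

## Working session

There is one attempt and no reset: what is moved stays moved. The work goes in short steps, Python scripts to look and compute and a tool call to move; the robot and the scene stay as the last step left them, time stands still between calls to the robot, and variables do not carry over. Pictures are saved under pics/ and viewed, and the job is handed in when it is done.

Besides the shell and the picture viewer there is one more tool, called after "Emit:" as name(argument=value, ...), one argument or row to a line, values as JSON. arm_command: Moves the arm, as the interface text tells. Its arguments: {"type":"object","properties":{"series":{"type":"string"}},"required":["series"]}

```bash
ls; mkdir -p pics; python3 - <<'E'
from bench import robot
import cv2, numpy as np
np.set_printoptions(precision=4,suppress=True)
for c in ("scene","top"):
    im=robot.snapshot(c); cv2.imwrite(f"pics/{c}0.png",im)
    p=robot.camera_params(c); print(c,{k:p[k] for k in("fx","fy","cx","cy")}, [k for k in p]); E=np.array(p["extrinsics"]); print(E)
    for t in ("stand","guide_top","rest","drift","core","spec_box","loupe","stone","dop"):
        try:
            r=robot.spot_in(c,t)
        except Exception as e: print(t,e); continue
        for d in r[:2]:
            print(t,round(d["score"],2),(E@np.r_[d["centre"],1])[:3])
print(robot.get_obs()); print(robot.tcp_to_grasp)
E
```

```text
pics
scene {'fx': 471.10444193700175, 'fy': 471.10444193700175, 'cx': 277.92384588673673, 'cy': 204.66136728495357} ['fx', 'fy', 'cx', 'cy', 'extrinsics']
[[-0.726  -0.4616  0.5097  1.1266]
 [ 0.6876 -0.4798  0.545   0.561 ]
 [-0.007   0.7461  0.6658  0.7617]
 [ 0.      0.      0.      1.    ]]
stand 0.86 [0.536  0.0463 0.0375]
stand 0.26 [0.7136 0.1997 0.0071]
guide_top 0.98 [0.5334 0.0507 0.0372]
rest 0.91 [0.5587 0.2154 0.0762]
drift 0.65 [0.5414 0.2048 0.1233]
core 0.26 [0.5374 0.0478 0.0386]
spec_box 0.89 [ 0.4915 -0.2056  0.0569]
loupe 0.86 [0.7128 0.1974 0.0084]
loupe 0.2 [0.5374 0.0477 0.0328]
stone 0.91 [ 0.7183 -0.1479  0.0313]
dop 0.56 [ 0.7331 -0.0166  0.0103]
dop 0.43 [0.5382 0.0489 0.035 ]
top {'fx': 415.21526325316364, 'fy': 415.21526325316364, 'cx': 275.3532691233074, 'cy': 210.35821354719283} ['fx', 'fy', 'cx', 'cy', 'extrinsics']
[[-0.1098  0.9739 -0.1985  0.4655]
 [-0.9939 -0.1064  0.0273  0.0189]
 [ 0.0055  0.2003  0.9797  0.7961]
 [ 0.      0.      0.      1.    ]]
stand 0.57 [0.5111 0.0333 0.0349]
guide_top 0.56 [0.5096 0.0382 0.0324]
rest 0.9 [0.5305 0.1938 0.0967]
core 0.2 [ 0.4808 -0.2194  0.0587]
spec_box 0.8 [ 0.4852 -0.2174  0.0569]
loupe 0.84 [0.6974 0.1976 0.0046]
loupe 0.68 [ 0.7007 -0.1532  0.0292]
stone 0.68 [ 0.7009 -0.1492  0.0301]
dop 0.73 [ 0.7234 -0.0212  0.0104]
{'time': 1.0, 'joint_positions': array([-1.4411,  0.0872,  1.3707, -0.    ,  1.6836, -0.1031]), 'qvel': array([ 0.0007,  0.0009,  0.0011,  0.001 , -0.0004,  0.0013]), 'joint_torque': array([ -0.0006, -34.0051, -30.2606,   0.0716,   0.0237,  -0.    ]), 'tool_pos': array([ 0.1269, -0.5352,  0.2055]), 'ee_rot': array([-1.5708, -0.0001, -1.338 ]), 'wrist_force': array([-0.2754,  0.4869,  0.9451]), 'wrist_torque': array([ 0.0275,  0.007 , -0.0146]), 'width': 0.09422379005580837}
0.0188
```

View pics/scene0.png

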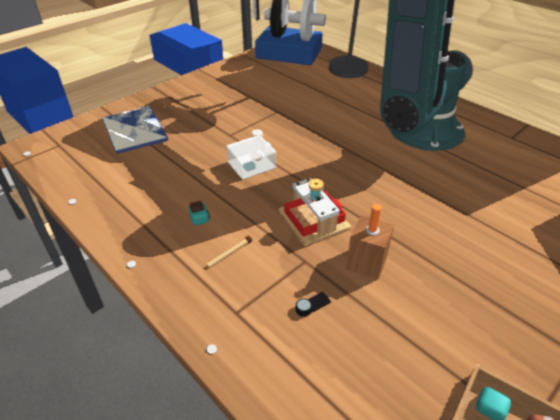

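View pics/top0.png

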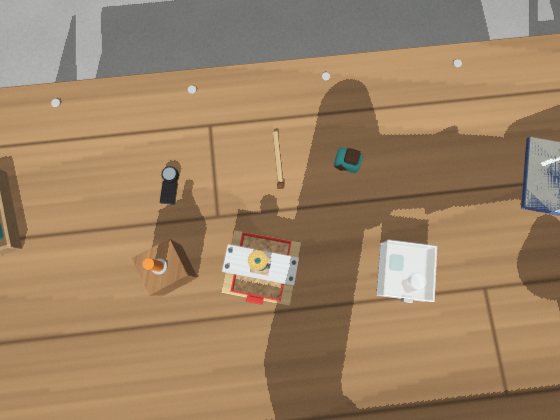

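```bash
python3 - <<'E'
import cv2, numpy as np
a=cv2.imread("pics/top0.png"); 
cv2.imwrite("pics/t_zoom.png",cv2.resize(a[225:310,125:305],None,fx=4.4,fy=4.4,interpolation=cv2.INTER_CUBIC))
cv2.imwrite("pics/t_zg.png",cv2.resize(a[240:280,235:285],None,fx=14,fy=14,interpolation=cv2.INTER_CUBIC))
a=cv2.imread("pics/scene0.png"); 
cv2.imwrite("pics/s_zoom.png",cv2.resize(a[170:290,275:405],None,fx=5,fy=5,interpolation=cv2.INTER_CUBIC))
cv2.imwrite("pics/s_zg.png",cv2.resize(a[170:205,295:340],None,fx=15,fy=15,interpolation=cv2.INTER_CUBIC))
E
```

```text
(no output)
```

View pics/t_zoom.png

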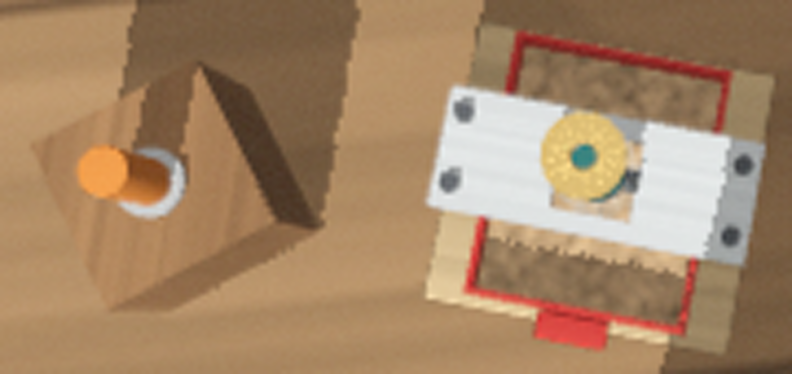

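View pics/t_zg.png

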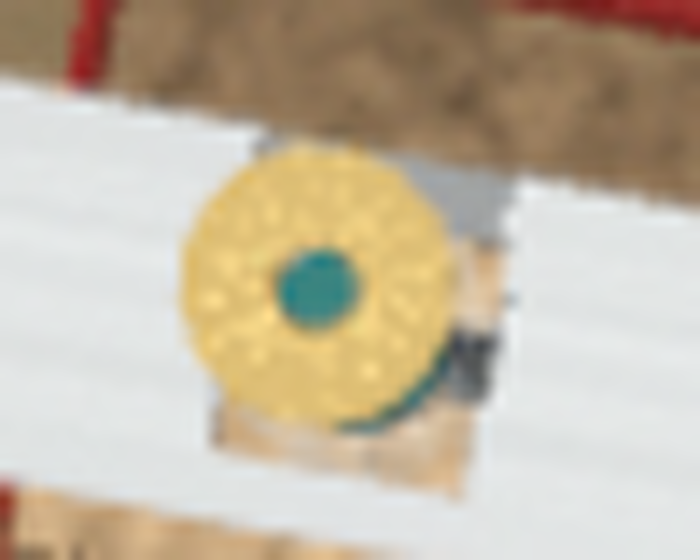

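View pics/s_zoom.png

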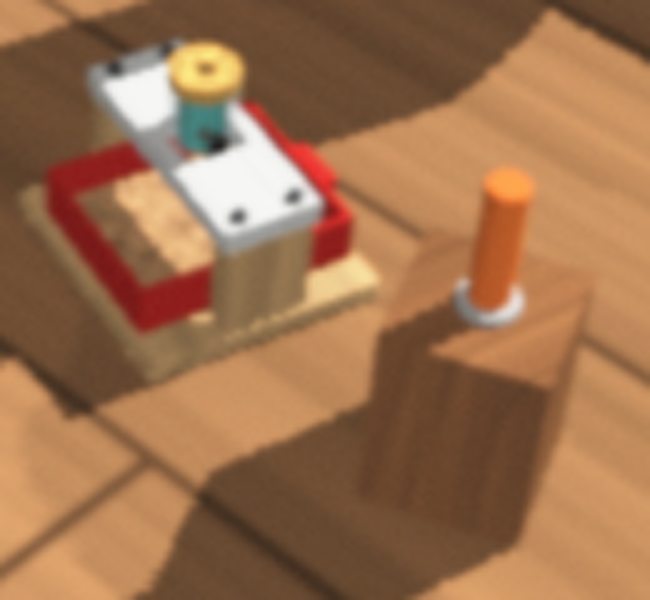

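View pics/s_zg.png

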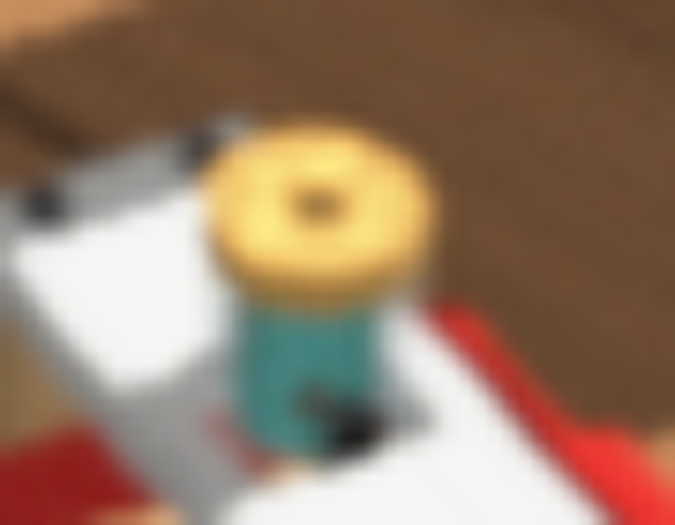

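```bash
cat > h.py <<'E'
import cv2, numpy as np
from bench import robot
np.set_printoptions(precision=4,suppress=True)
def ray(c,u,v,z):
    p=robot.camera_params(c);E=np.array(p["extrinsics"])
    d=E[:3,:3]@np.array([(u-p["cx"])/p["fx"],-(v-p["cy"])/p["fy"],-1]);o=E[:3,3]
    return o+d*(z-o[2])/d[2]
def proj(c,X):
    p=robot.camera_params(c);E=np.array(p["extrinsics"])
    q=np.linalg.inv(E)@np.r_[X,1]
    return np.array([p["cx"]+p["fx"]*q[0]/-q[2],p["cy"]-p["fy"]*q[1]/-q[2]])
def s(): 
    o=robot.get_obs(); print({k:o[k] for k in("time","tool_pos","ee_rot","wrist_force","wrist_torque","width")})
E
python3 - <<'E'
from h import *
print("guide top", ray("top",257.75,260.05,.116))
print("handle top", ray("top",148.0,263.7,.160))
print("collar top", ray("top",(152+.5)/4.4+124.5,(183.5)/4.4+224.5,.100))
print("guide sc", ray("scene",318/15+294.53,206/15+169.53,.116))
print("handle sc", ray("scene",508/5+274.6,186/5+169.6,.160))
print("collar sc", ray("scene",489/5+274.6,298/5+169.6,.100))
# bridge corners in top zoom (z .074), rest top corners z .096
for n,z,pts in (("bridge",.074,[(450,86),(765,143),(742,265),(428,206)]),("rest",.096,[(33,147),(198,63),(277,217),(112,310)])):
    P=np.array([ray("top",(x+.5)/4.4+124.5,(y+.5)/4.4+224.5,z) for x,y in pts]); print(n,P[:,:2],P.mean(0), np.linalg.norm(P-np.roll(P,1,0),axis=1))
for n,z,pts in (("bridge",.074,[(90,72),(183,38),(322,208),(228,245)]),):
    P=np.array([ray("scene",(x+.5)/5+274.5,(y+.5)/5+169.5,z) for x,y in pts]); print(n,P[:,:2],P.mean(0), np.linalg.norm(P-np.roll(P,1,0),axis=1))
E
```

```text
guide top [0.5242 0.0376 0.116 ]
handle top [0.5331 0.2029 0.16  ]
collar top [0.5333 0.202  0.1   ]
guide sc [0.5253 0.0387 0.116 ]
handle sc [0.5352 0.2027 0.16  ]
collar sc [0.535  0.2029 0.1   ]
bridge [[ 0.5612  0.0895]
 [ 0.5251 -0.032 ]
 [ 0.4791 -0.0174]
 [ 0.5151  0.1021]] [0.5201 0.0356 0.074 ] [0.0478 0.1267 0.0483 0.1248]
rest [[0.5523 0.2474]
 [0.5777 0.183 ]
 [0.5158 0.1568]
 [0.4881 0.2205]] [0.5335 0.2019 0.096 ] [0.0697 0.0692 0.0673 0.0695]
bridge [[ 0.5265 -0.0304]
 [ 0.4774 -0.018 ]
 [ 0.5198  0.1048]
 [ 0.566   0.0925]] [0.5224 0.0372 0.074 ] [0.1291 0.0507 0.1299 0.0479]
```

Emit:
arm_command(
  series="0 -0.148 0 0 0 0 0.094;0 -0.148 0 0 0 0 0.094;0 -0.148 0 0 0 0 0.094;0 -0.148 0 0 0 0 0.094;0 -0.148 0 0 0 0 0.094;0 -0.148 0 0 0 0 0.094;0 -0.148 0 0 0 0 0.094;0 -0.148 0 0 0 0 0.094;0 -0.148 0 0 0 0 0.094",
)

```text
time: 1.9
tool_pos: [0.1269, -0.5352, 0.2056]
ee_rot: [-1.571, -0.0, 0.016]
wrist_force: [-0.4, 0.1, -0.4]
width: 0.0938
```

Emit:
arm_command(
  series="0 0 0 0.024 0 0.043 0.094;0 0 0 0.024 0 0.043 0.094;0 0 0 0.024 0 0.043 0.094;0 0 0 0.024 0 0.043 0.094;0 0 0 0.024 0 0.043 0.094;0 0 0 0.024 0 0.043 0.094;0 0 0 0.024 0 0.043 0.094;0 0 0 0.024 0 0.043 0.094;0 0 0 0.024 0 0.043 0.094;0 0 0 0.024 0 0.043 0.094;0 0 0 0.024 0 0.043 0.094;0 0 0 0.024 0 0.043 0.094",
)

```text
time: 3.1
tool_pos: [0.4096, -0.0087, 0.206]
ee_rot: [-1.574, -0.01, 0.005]
wrist_force: [1.1, -0.6, -0.4]
width: 0.094
```

Emit:
arm_command(
  series="0 0 0 0.021 0 0.035 0.094;0 0 0 0.021 0 0.035 0.094;0 0 0 0.021 0 0.035 0.094;0 0 0 0.021 0 0.035 0.094;0 0 0 0.021 0 0.035 0.094;0 0 0 0.02 0 0.035 0.094;0 0 0 0 0 0 0.094",
)

```text
time: 3.8
tool_pos: [0.5377, 0.2182, 0.2064]
ee_rot: [-1.574, -0.013, 0.015]
wrist_force: [0.2, 0.8, -0.4]
width: 0.0939
```

```bash
cat >> h.py <<'E'
from scipy.spatial.transform import Rotation as Ro
def to(pos,rpy=(-np.pi/2,0,0)):
    o=robot.get_obs(); R=Ro.from_euler("xyz",o["ee_rot"]); T=Ro.from_euler("xyz",rpy)
    print("turn",(R.inv()*T).as_rotvec(),"shift",R.inv().apply(np.array(pos)-o["tool_pos"]))
E
python3 - <<'E'
from h import *
s(); to((0.534,0.2025,0.2))
im=robot.snapshot("top");cv2.imwrite("pics/t1.png",im)
E
```

```text
{'time': 3.8, 'tool_pos': array([0.5377, 0.2182, 0.2064]), 'ee_rot': array([-1.5735, -0.0131,  0.0146]), 'wrist_force': array([ 0.2141,  0.8164, -0.4157]), 'wrist_torque': array([-0.0134, -0.0998, -0.0194]), 'width': 0.0938764744504362}
turn [0.0026 0.0146 0.0131] shift [-0.004   0.0064 -0.0156]
```

View pics/t1.png

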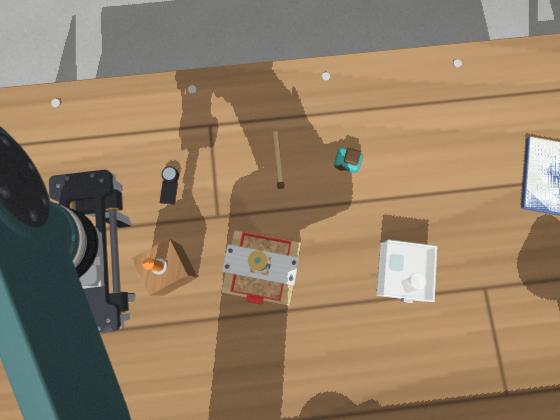

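Emit:
arm_command(
  series="0.0026 0.0146 0.0131 -0.004 0.006 -0.0156 0.094;0 0 0 0 0 0 0.094;0 0 0 0 0 0 0.094",
)

```text
time: 4.15
tool_pos: [0.5317, 0.1964, 0.2008]
ee_rot: [-1.574, 0.002, -0.005]
wrist_force: [-0.4, -0.2, -0.3]
width: 0.094
```

```bash
python3 - <<'E'
from h import *
s(); to((0.534,0.2025,0.118))
E
```

```text
{'time': 4.15, 'tool_pos': array([0.5317, 0.1964, 0.2008]), 'ee_rot': array([-1.5738,  0.0018, -0.005 ]), 'wrist_force': array([-0.4331, -0.1871, -0.3107]), 'wrist_torque': array([-0.0428, -0.0989,  0.0029]), 'width': 0.09402115141498636}
turn [ 0.003  -0.005  -0.0018] shift [0.0024 0.0827 0.0064]
```

Emit:
arm_command(
  series="0.003 -0.005 -0.002 0.002 0.005 0.005 0.094;0 0 0 0 0.01 0 0.094;0 0 0 0 0.01 0 0.094;0 0 0 0 0 0 0.094;0 0 0 0 0 0 0.094",
)

```text
time: 4.65
tool_pos: [0.5331, 0.1991, 0.1742]
ee_rot: [-1.57, -0.001, -0.004]
wrist_force: [0.7, 0.5, -0.5]
width: 0.0938
```

```bash
python3 - <<'E'
from h import *
s(); to((0.534,0.2025,0.118))
E
```

```text
{'time': 4.65, 'tool_pos': array([0.5331, 0.1991, 0.1742]), 'ee_rot': array([-1.5702, -0.0012, -0.0036]), 'wrist_force': array([ 0.6601,  0.5304, -0.5474]), 'wrist_torque': array([-0.0049, -0.068 , -0.0161]), 'width': 0.09384322352465141}
turn [-0.0005 -0.0036  0.0012] shift [0.0008 0.0562 0.0034]
```

Emit:
arm_command(
  series="0 -0.003 0.001 0.001 0.008 0.002 0.094;0 0 0 0 0.012 0.001 0.094;0 0 0 0 0.012 0 0.094;0 0 0 0 0.012 0 0.094;0 0 0 0 0.005 0 0.094;0 0 0 0 0 0 0.094;0 0 0 0 0 0 0.094",
)

```text
time: 5.35
tool_pos: [0.5334, 0.2027, 0.1192]
ee_rot: [-1.571, 0.003, 0.001]
wrist_force: [0.4, -0.0, 0.4]
width: 0.0938
```

```bash
python3 - <<'E'
from h import *
s(); to((0.534,0.2025,0.118))
for c in("top","scene"):
    im=robot.snapshot(c);cv2.imwrite(f"pics/{c}2.png",im)
E
```

```text
{'time': 5.35, 'tool_pos': array([0.5334, 0.2027, 0.1192]), 'ee_rot': array([-1.5709,  0.0026,  0.0006]), 'wrist_force': array([ 0.4077, -0.0026,  0.3775]), 'wrist_torque': array([ 0.005 , -0.1254,  0.0112]), 'width': 0.09382010642933435}
turn [ 0.0002  0.0006 -0.0026] shift [ 0.0006  0.0012 -0.0002]
```

View pics/scene2.png

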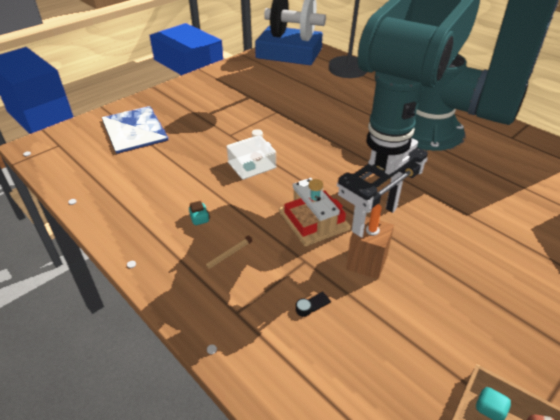

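Emit:
arm_command(
  series="0 0 0 0 0.001 0 0;0 0 0 0 0 0 0;0 0 0 0 0 0 0;0 0 0 0 0 0 0;0 0 0 0 0 0 0;0 0 0 0 0 0 0;0 0 0 0 0 0 0;0 0 0 0 0 0 0;0 0 0 0 0 0 0;0 0 0 0 0 0 0",
)

```text
time: 6.45
tool_pos: [0.5349, 0.203, 0.121]
ee_rot: [-1.57, -0.002, 0.0]
wrist_force: [0.6, 0.1, -0.7]
width: 0.0175
```

```bash
python3 - <<'E'
from h import *
s(); to((0.534,0.2025,0.118))
E
```

```text
{'time': 6.45, 'tool_pos': array([0.5349, 0.203 , 0.121 ]), 'ee_rot': array([-1.5696, -0.0023,  0.0004]), 'wrist_force': array([ 0.6002,  0.0972, -0.6732]), 'wrist_torque': array([-0.0465, -0.4265, -0.021 ]), 'width': 0.0175434944872996}
turn [-0.0012  0.0004  0.0023] shift [-0.0009  0.003  -0.0005]
```

Emit:
arm_command(
  series="0 0 0 0 -0.004 0 0;0 0 0 0 -0.01 0 0;0 0 0 0 -0.014 0 0;0 0 0 0 -0.014 0 0;0 0 0 0 -0.014 0 0;0 0 0 0 -0.014 0 0;0 0 0 0 -0.014 0 0;0 0 0 0 -0.014 0 0;0 0 0 0 -0.012 0 0;0 0 0 0 -0.008 0 0;0 0 0 0 -0.004 0 0;0 0 0 0 0 0 0",
)

```text
time: 7.65
tool_pos: [0.5351, 0.203, 0.2564]
ee_rot: [-1.568, -0.006, 0.0]
wrist_force: [0.0, 0.2, -0.6]
width: 0.0174
```

```bash
python3 - <<'E'
from h import *
s(); to((0.525,0.0385,0.25))
E
```

```text
{'time': 7.65, 'tool_pos': array([0.5351, 0.203 , 0.2564]), 'ee_rot': array([-1.5685, -0.0065,  0.0004]), 'wrist_force': array([ 0.0421,  0.2032, -0.5598]), 'wrist_torque': array([ 0.0035, -0.0619,  0.0194]), 'width': 0.017404580208662757}
turn [-0.0023  0.0004  0.0065] shift [-0.0102  0.006  -0.1645]
```

Emit:
arm_command(
  series="-0.0023 0 0.0065 -0.001 0 -0.008 0;0 0 0 -0.001 0 -0.016 0;0 0 0 -0.001 0 -0.018 0;0 0 0 -0.001 0 -0.018 0;0 0 0 -0.001 0 -0.018 0;0 0 0 -0.001 0 -0.018 0;0 0 0 -0.001 0 -0.018 0;0 0 0 -0.001 0 -0.016 0;0 0 0 -0.001 0 -0.014 0;0 0 0 0 0 -0.01 0;0 0 0 0 0 -0.004 0;0 0 0 0 0 0 0",
)

```text
time: 8.85
tool_pos: [0.5195, 0.0269, 0.2473]
ee_rot: [-1.577, 0.019, -0.007]
wrist_force: [-0.1, -0.4, -1.2]
width: 0.0171
```

```bash
python3 - <<'E'
from h import *
s(); to((0.525,0.0385,0.24))
for c in("top","scene"):
    im=robot.snapshot(c);cv2.imwrite(f"pics/{c}3.png",im)
    u=proj(c,(0.525,0.0385,.13)).astype(int);print(c,u)
    a=im[u[1]-45:u[1]+35,u[0]-50:u[0]+50]; cv2.imwrite(f"pics/{c}3z.png",cv2.resize(a,None,fx=7,fy=7,interpolation=cv2.INTER_CUBIC))
E
```

```text
{'time': 8.85, 'tool_pos': array([0.5195, 0.0269, 0.2473]), 'ee_rot': array([-1.5773,  0.0195, -0.0066]), 'wrist_force': array([-0.1144, -0.3526, -1.1644]), 'wrist_torque': array([-0.0396, -0.0864,  0.0175]), 'width': 0.01711425159326035}
turn [ 0.0065 -0.0065 -0.0195] shift [0.0055 0.0071 0.0116]
top [256 258]
scene [316 178]
```

View pics/scene3z.png

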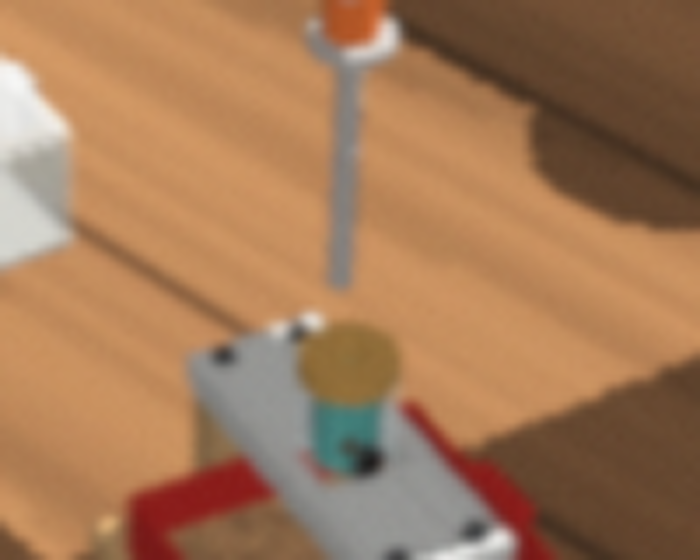

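View pics/top3.png

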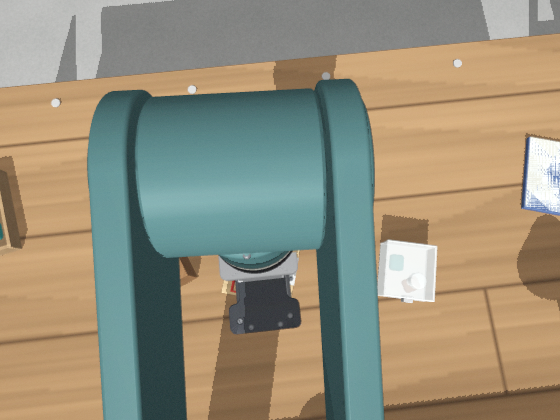

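Emit:
arm_command(
  series="0.003 -0.003 -0.009 0.002 0 0.004 0;0.003 -0.003 -0.009 0.002 0 0.004 0;0 0 0 0.001 0 0.002 0;0 0 0 0 0 0 0;0 0 0 0 0 0 0",
)

```text
time: 9.45
tool_pos: [0.5252, 0.0412, 0.2474]
ee_rot: [-1.57, -0.001, 0.005]
wrist_force: [-0.1, 0.2, -1.5]
width: 0.0174
```

```bash
python3 - <<'E'
from h import *
s(); to((0.525,0.0385,0.24))
for c in("scene",):
    im=robot.snapshot(c);cv2.imwrite(f"pics/{c}4.png",im)
    u=proj(c,(0.525,0.0385,.13)).astype(int);print(c,u)
    a=im[u[1]-55:u[1]+20,u[0]-40:u[0]+40]; cv2.imwrite(f"pics/{c}4z.png",cv2.resize(a,None,fx=8,fy=8,interpolation=cv2.INTER_CUBIC))
E
```

```text
{'time': 9.45, 'tool_pos': array([0.5252, 0.0412, 0.2474]), 'ee_rot': array([-1.5696, -0.0006,  0.0055]), 'wrist_force': array([-0.1413,  0.1952, -1.5093]), 'wrist_torque': array([-0.0846, -0.0679, -0.0368]), 'width': 0.017405614888735658}
turn [-0.0012  0.0055  0.0006] shift [-0.0002  0.0074 -0.0027]
scene [316 178]
```

View pics/scene4z.png

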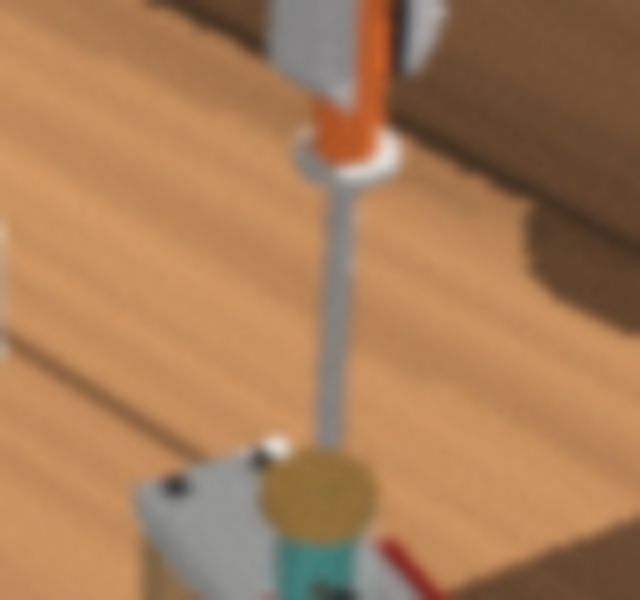

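```bash
python3 - <<'E'
from h import *
t=(0.5252,0.0412,.1324)
f=lambda X:(proj("scene",X)-np.array([275.5,122.5]))*8-.5
print(f(t), f((.5252,.0412,.1324+.09)), "guide",f((.5247,.0385,.116)))
print("seen tip at z=.1324:",ray("scene",328.5/8+275.5,446/8+122.5,.1324), "collar low at .2224", ray("scene",345/8+275.5,168/8+122.5,.2224))
E
```

```text
[331.2863 442.1302] [348.5006 161.8609] guide [322.3337 484.3048]
seen tip at z=.1324: [0.5269 0.0416 0.1324] collar low at .2224 [0.5278 0.0422 0.2224]
```

Emit:
arm_command(
  series="-0.001 0.003 0 0 0.003 -0.001 0;0 0.001 0 0 0.004 -0.001 0;0 0 0 0 0.002 0 0;0 0 0 0 0 0 0;0 0 0 0 0 0 0",
)

```text
time: 10.0
tool_pos: [0.525, 0.0387, 0.2371]
ee_rot: [-1.571, 0.0, 0.001]
wrist_force: [-0.7, -0.5, -0.8]
width: 0.0173
```

```bash
python3 - <<'E'
from h import *
s(); to((0.525,0.0385,0.23))
for c in("scene",):
    im=robot.snapshot(c);cv2.imwrite(f"pics/{c}5.png",im)
    u=proj(c,(0.525,0.0385,.13)).astype(int);print(c,u)
    a=im[u[1]-30:u[1]+20,u[0]-30:u[0]+30]; cv2.imwrite(f"pics/{c}5z.png",cv2.resize(a,None,fx=12,fy=12,interpolation=cv2.INTER_CUBIC))
E
```

```text
{'time': 10.0, 'tool_pos': array([0.525 , 0.0387, 0.2371]), 'ee_rot': array([-1.5707,  0.0005,  0.0006]), 'wrist_force': array([-0.7232, -0.533 , -0.8492]), 'wrist_torque': array([-0.0187, -0.0964, -0.038 ]), 'width': 0.01728683067799034}
turn [-0.0001  0.0006 -0.0005] shift [-0.      0.0071 -0.0002]
scene [316 178]
```

View pics/scene5z.png

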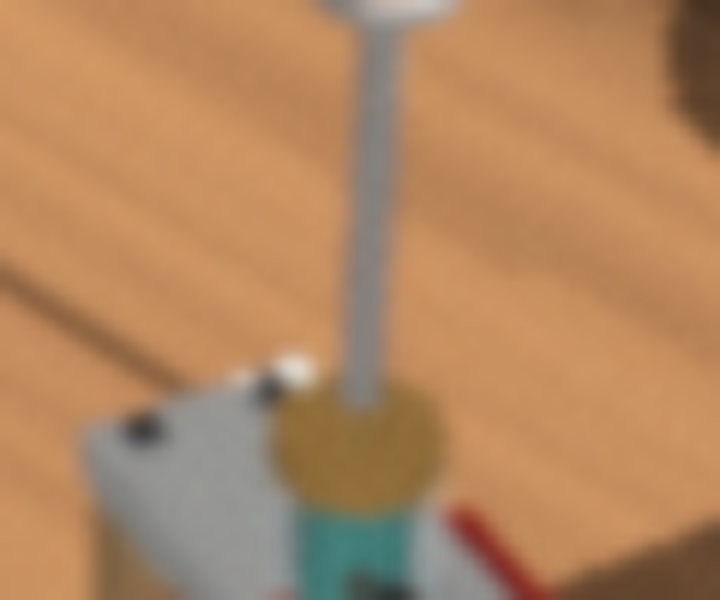

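```bash
python3 - <<'E'
from h import *
o=robot.get_obs()["tool_pos"]
f=lambda X:(proj("scene",X)-np.array([285.5,147.5]))*12-.5
def circ(c,r):
    P=np.array([f(np.array(c)+r*np.array([np.cos(a),np.sin(a),0])) for a in np.linspace(0,6.28,60)]); return P.min(0),P.max(0)
print("tip",f((o[0],o[1],o[2]-.115)),circ((o[0],o[1],o[2]-.115),.004))
for g in ((.525,.0385,.116),(.5253,.0387,.116),(.5242,.0376,.116)): print("guide",f(g),circ(g,.016))
im=cv2.imread("pics/scene5.png").astype(int)
# subpixel column & row profile
print(im[170:192,315]); 
im=cv2.imread("pics/scene0.png").astype(int); print(im[170:192,316])
E
```

```text
tip [365.0249 401.8696] (array([342.7658, 387.9404]), array([387.3047, 415.8652]))
guide [362.613 427.435] (array([274.0232, 372.1306]), array([451.4038, 483.9845]))
guide [362.2849 428.6669] (array([273.6728, 373.3343]), array([451.0983, 485.2456]))
guide [362.0038 423.2311] (array([273.4924, 368.0233]), array([450.7162, 479.6807]))
[[115 126 143]
 [113 125 141]
 [118 129 144]
 [118 129 143]
 [118 128 141]
 [120 128 139]
 [122 129 139]
 [121 129 139]
 [123 130 138]
 [122 126 133]
 [117 124 130]
 [107 122 134]
 [ 80 113 138]
 [ 63 110 142]
 [ 58 108 138]
 [ 59 109 142]
 [ 58 109 144]
 [ 57 109 145]
 [ 59 111 147]
 [ 61 112 146]
 [ 76 114 130]
 [108 122  92]]
[[ 50  76 107]
 [ 50  75 107]
 [ 51  76 107]
 [ 51  77 108]
 [ 49  75 106]
 [ 50  74 105]
 [ 49  74 105]
 [ 53  83 116]
 [ 73 127 171]
 [105 191 235]
 [125 223 249]
 [125 225 249]
 [ 93 175 222]
 [ 71 132 172]
 [ 79 148 190]
 [106 197 238]
 [116 210 245]
 [109 199 240]
 [ 82 155 200]
 [ 66 122 159]
 [ 77 118 136]
 [108 123  97]]
```

Emit:
arm_command(
  series="0 0 0 0 0.001 0 0;0 0 0 0 0.001 0 0;0 0 0 0 0.001 0 0;0 0 0 0 0 0 0;0 0 0 0 0 0 0",
)

```text
time: 10.55
tool_pos: [0.5252, 0.0387, 0.2342]
ee_rot: [-1.571, -0.0, 0.001]
wrist_force: [0.3, 0.2, -0.9]
width: 0.0174
```

```bash
python3 - <<'E'
from h import *
s(); to((0.525,0.0384,0.23))
E
```

```text
{'time': 10.55, 'tool_pos': array([0.5252, 0.0387, 0.2342]), 'ee_rot': array([-1.5707, -0.0003,  0.0006]), 'wrist_force': array([ 0.2979,  0.1718, -0.851 ]), 'wrist_torque': array([-0.0316, -0.1236, -0.0413]), 'width': 0.017386964223752212}
turn [-0.      0.0006  0.0003] shift [-0.0002  0.0042 -0.0003]
```

Emit:
arm_command(
  series="0 0 0 -0.0002 0.001 -0.0003 0;0 0 0 0 0.001 0 0;0 0 0 0 0.001 0 0;0 0 0 0 0 0 0",
)

```text
time: 10.95
tool_pos: [0.525, 0.0384, 0.231]
ee_rot: [-1.571, -0.0, 0.001]
wrist_force: [-0.5, -0.3, -1.7]
width: 0.0176
```

Emit:
arm_command(
  series="0 0 0 0 0.001 0 0;0 0 0 0 0.001 0 0;0 0 0 0 0 0 0",
)

```text
time: 11.25
tool_pos: [0.525, 0.0384, 0.2287]
ee_rot: [-1.571, -0.0, 0.001]
wrist_force: [1.1, -0.4, -1.5]
width: 0.0177
```

Emit:
arm_command(
  series="0 0 0 0 0.001 0 0;0 0 0 0 0.001 0 0;0 0 0 0 0 0 0",
)

```text
time: 11.55
tool_pos: [0.525, 0.0384, 0.2265]
ee_rot: [-1.571, -0.0, 0.001]
wrist_force: [0.1, 1.3, -1.1]
width: 0.0172
```

Emit:
arm_command(
  series="0 0 0 0 0.001 0 0;0 0 0 0 0.001 0 0;0 0 0 0 0 0 0",
)

```text
time: 11.85
tool_pos: [0.525, 0.0384, 0.2244]
ee_rot: [-1.571, -0.0, 0.001]
wrist_force: [-0.1, -0.5, -0.8]
width: 0.0176
```

```bash
python3 - <<'E'
from h import *
s(); to((0.525,0.0384,0.23))
for c in("scene",):
    im=robot.snapshot(c);cv2.imwrite(f"pics/{c}6.png",im)
    u=proj(c,(0.525,0.0385,.13)).astype(int);print(c,u)
    a=im[u[1]-30:u[1]+20,u[0]-30:u[0]+30]; cv2.imwrite(f"pics/{c}6z.png",cv2.resize(a,None,fx=12,fy=12,interpolation=cv2.INTER_CUBIC))
E
```

```text
{'time': 11.85, 'tool_pos': array([0.525 , 0.0384, 0.2244]), 'ee_rot': array([-1.5707, -0.0003,  0.0006]), 'wrist_force': array([-0.1236, -0.4772, -0.7677]), 'wrist_torque': array([-0.0011, -0.0273, -0.0354]), 'width': 0.017617853497460007}
turn [-0.0001  0.0006  0.0003] shift [-0.     -0.0056  0.    ]
scene [316 178]
```

View pics/scene6z.png

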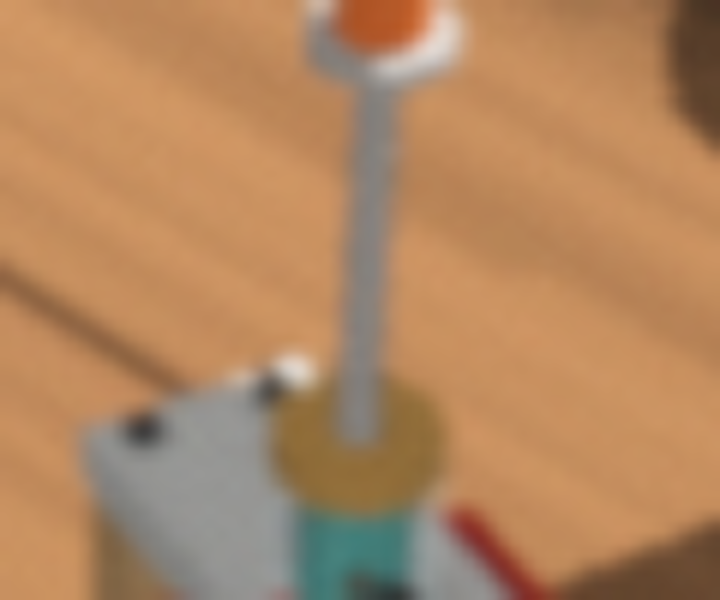

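Emit:
arm_command(
  series="0 0 0 0 0.001 0 0;0 0 0 0 0.001 0 0;0 0 0 0 0.001 0 0;0 0 0 0 0 0 0",
)

```text
time: 12.3
tool_pos: [0.525, 0.0384, 0.2212]
ee_rot: [-1.571, -0.0, 0.001]
wrist_force: [0.1, 0.2, -1.6]
width: 0.0173
```

Emit:
arm_command(
  series="0 0 0 0 0.001 0 0;0 0 0 0 0.001 0 0;0 0 0 0 0 0 0",
)

```text
time: 12.6
tool_pos: [0.525, 0.0384, 0.219]
ee_rot: [-1.571, -0.0, 0.001]
wrist_force: [0.7, 0.6, -1.7]
width: 0.0176
```

Emit:
arm_command(
  series="0 0 0 0 0.001 0 0;0 0 0 0 0.001 0 0;0 0 0 0 0 0 0",
)

```text
time: 12.9
tool_pos: [0.525, 0.0384, 0.2169]
ee_rot: [-1.571, -0.0, 0.001]
wrist_force: [-1.2, -0.7, -1.1]
width: 0.0177
```

Emit:
arm_command(
  series="0 0 0 0 0.001 0 0;0 0 0 0 0.001 0 0;0 0 0 0 0 0 0",
)

```text
time: 13.2
tool_pos: [0.5255, 0.0384, 0.2157]
ee_rot: [-1.571, -0.002, 0.001]
wrist_force: [-0.3, 0.1, -0.2]
width: 0.0173
```

Emit:
arm_command(
  series="0 0 0 0 0.001 0 0;0 0 0 0 0.001 0 0",
)

```text
time: 13.4
tool_pos: [0.5259, 0.0383, 0.2154]
ee_rot: [-1.571, -0.005, 0.001]
wrist_force: [-2.0, 0.5, 4.9]
width: 0.0174
```

Emit:
arm_command(
  series="0 0 0 0 0.001 0 0;0 0 0 0 0.001 0 0",
)

```text
time: 13.6
tool_pos: [0.5258, 0.0384, 0.2153]
ee_rot: [-1.571, -0.006, 0.001]
wrist_force: [-1.7, -0.9, 6.5]
width: 0.017
```

Emit:
arm_command(
  series="0 0 0.003 -0.0004 0.0015 0 0;0 0 0 0 0.0015 0 0;0 0 0 0 0.0015 0 0",
)

```text
time: 13.9
tool_pos: [0.5258, 0.0384, 0.2149]
ee_rot: [-1.571, -0.008, 0.001]
wrist_force: [-2.9, 0.0, 8.9]
width: 0.0175
```

```bash
python3 - <<'E'
from h import *
s(); to((0.525,0.0384,0.21))
E
```

```text
{'time': 13.9, 'tool_pos': array([0.5258, 0.0384, 0.2149]), 'ee_rot': array([-1.5712, -0.0079,  0.0007]), 'wrist_force': array([-2.8928,  0.0023,  8.9115]), 'wrist_torque': array([-0.0539,  0.6472, -0.0552]), 'width': 0.01751531463937087}
turn [0.0004 0.0007 0.0079] shift [-0.0008  0.0049  0.    ]
```

Emit:
arm_command(
  series="0 0 0.004 -0.001 0.0018 0 0;0 0 0.003 -0.0005 0.0018 0 0;0 0 0 -0.0003 0.0018 0 0",
)

```text
time: 14.2
tool_pos: [0.5256, 0.0385, 0.2148]
ee_rot: [-1.571, -0.009, 0.001]
wrist_force: [-2.6, -0.5, 7.5]
width: 0.0172
```

```bash
python3 - <<'E'
from h import *
s(); to((0.525,0.0384,0.21))
E
```

```text
{'time': 14.2, 'tool_pos': array([0.5256, 0.0385, 0.2148]), 'ee_rot': array([-1.5714, -0.0094,  0.0009]), 'wrist_force': array([-2.6173, -0.516 ,  7.5284]), 'wrist_torque': array([-0.0158,  0.5338, -0.0466]), 'width': 0.01720456532447888}
turn [0.0006 0.0009 0.0094] shift [-0.0006  0.0047 -0.0001]
```

Emit:
arm_command(
  series="0 0 0.006 -0.0005 0.0022 0 0;0 0 0.005 -0.0005 0.0022 0 0",
)

```text
time: 14.4
tool_pos: [0.5258, 0.0385, 0.214]
ee_rot: [-1.572, -0.005, 0.001]
wrist_force: [-0.0, 0.3, 7.0]
width: 0.0176
```

Emit:
arm_command(
  series="0 0 0.006 -0.0005 0.0025 0 0;0 0 0.005 -0.0005 0.0025 0 0",
)

```text
time: 14.6
tool_pos: [0.5263, 0.0385, 0.2129]
ee_rot: [-1.572, -0.001, 0.001]
wrist_force: [-0.4, -0.2, 7.9]
width: 0.0176
```

```bash
python3 - <<'E'
from h import *
s(); to((0.525,0.0384,0.21))
E
```

```text
{'time': 14.6, 'tool_pos': array([0.5263, 0.0385, 0.2129]), 'ee_rot': array([-1.5717, -0.0006,  0.001 ]), 'wrist_force': array([-0.3684, -0.1872,  7.8871]), 'wrist_torque': array([-0.059 ,  0.2231,  0.0165]), 'width': 0.01760749377065917}
turn [0.0009 0.001  0.0006] shift [-0.0013  0.0029 -0.0001]
```

Emit:
arm_command(
  series="0 0 0.002 -0.0008 0.0025 0 0;0 0 0.002 -0.0008 0.0025 0 0;0 0 0.002 -0.0008 0.0025 0 0",
)

```text
time: 14.9
tool_pos: [0.5259, 0.0385, 0.2107]
ee_rot: [-1.572, -0.004, 0.001]
wrist_force: [-1.5, 0.3, 7.3]
width: 0.0176
```

```bash
python3 - <<'E'
from h import *
s(); to((0.525,0.0384,0.21))
for c in("scene",):
    im=robot.snapshot(c);cv2.imwrite(f"pics/{c}7.png",im)
    u=proj(c,(0.525,0.0385,.13)).astype(int);print(c,u)
    a=im[u[1]-30:u[1]+45,u[0]-40:u[0]+40]; cv2.imwrite(f"pics/{c}7z.png",cv2.resize(a,None,fx=8,fy=8,interpolation=cv2.INTER_CUBIC))
E
```

```text
{'time': 14.9, 'tool_pos': array([0.5259, 0.0385, 0.2107]), 'ee_rot': array([-1.572 , -0.0041,  0.0012]), 'wrist_force': array([-1.5112,  0.2581,  7.3292]), 'wrist_torque': array([-0.0566,  0.2938,  0.0018]), 'width': 0.017592450137941917}
turn [0.0012 0.0012 0.0041] shift [-0.0009  0.0007 -0.0001]
scene [316 178]
```

View pics/scene7z.png

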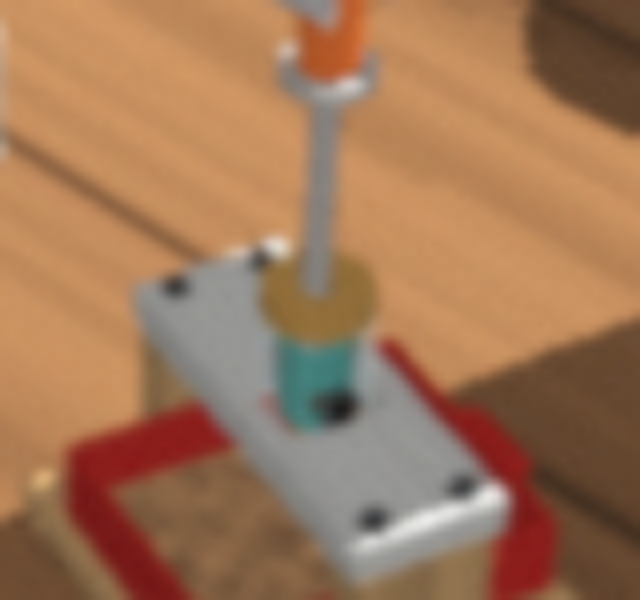

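Emit:
arm_command(
  series="0 0 0.004 -0.001 0.0025 0 0;0 0 0.003 -0.0008 0.0025 0 0;0 0 0.003 -0.0008 0.0025 0 0;0 0 0.003 -0.0008 0.0025 0 0",
)

```text
time: 15.35
tool_pos: [0.5258, 0.0385, 0.21]
ee_rot: [-1.572, -0.007, 0.001]
wrist_force: [-1.3, 0.4, 9.0]
width: 0.0175
```

Emit:
arm_command(
  series="0 0 0.003 -0.0008 0.0025 0 0;0 0 0.003 -0.0008 0.0025 0 0;0 0 0.003 -0.0008 0.0025 0 0;0 0 0.003 -0.0008 0.0025 0 0",
)

```text
time: 15.75
tool_pos: [0.5254, 0.0385, 0.2092]
ee_rot: [-1.573, -0.01, 0.001]
wrist_force: [-1.2, 0.6, 9.1]
width: 0.0175
```

Emit:
arm_command(
  series="0 0 0.008 -0.0005 0.0032 0 0;0 0 0.008 -0.0005 0.0032 0 0;0 0 0.006 -0.0005 0.0032 0 0",
)

```text
time: 16.05
tool_pos: [0.5264, 0.0386, 0.207]
ee_rot: [-1.573, -0.0, 0.002]
wrist_force: [-1.7, -0.5, 9.1]
width: 0.0174
```

Emit:
arm_command(
  series="0 0 0.006 -0.0008 0.0032 0 0;0 0 0.006 -0.0008 0.0032 0 0;0 0 0.006 -0.0008 0.0032 0 0",
)

```text
time: 16.35
tool_pos: [0.5268, 0.0386, 0.2047]
ee_rot: [-1.573, 0.005, 0.002]
wrist_force: [-0.7, -0.3, 9.3]
width: 0.0172
```

Emit:
arm_command(
  series="0 0 0.003 -0.0012 0.0034 0 0;0 0 0.003 -0.0012 0.0034 0 0;0 0 0.003 -0.0012 0.0034 0 0;0 0 0.003 -0.0012 0.0034 0 0",
)

```text
time: 16.75
tool_pos: [0.5262, 0.0386, 0.2006]
ee_rot: [-1.574, -0.001, 0.002]
wrist_force: [-0.9, -0.1, 8.7]
width: 0.0173
```

```bash
python3 - <<'E'
from h import *
s(); to((0.525,0.0384,0.21))
E
```

```text
{'time': 16.75, 'tool_pos': array([0.5262, 0.0386, 0.2006]), 'ee_rot': array([-1.5737, -0.0009,  0.002 ]), 'wrist_force': array([-0.9494, -0.0948,  8.7228]), 'wrist_torque': array([0.0242, 0.1201, 0.0423]), 'width': 0.017349499027177636}
turn [0.0029 0.002  0.0009] shift [-0.0012 -0.0094 -0.0002]
```

Emit:
arm_command(
  series="0.001 0.001 0.004 -0.001 0.0034 0 0;0.001 0.001 0.004 -0.001 0.0034 0 0;0.001 0 0.004 -0.001 0.0034 0 0;0 0 0.004 -0.001 0.0034 0 0",
)

```text
time: 17.15
tool_pos: [0.5261, 0.0384, 0.1965]
ee_rot: [-1.571, -0.002, 0.0]
wrist_force: [-1.2, 0.2, 9.1]
width: 0.0177
```

Emit:
arm_command(
  series="0 0 0.004 -0.001 0.0034 0 0;0 0 0.004 -0.001 0.0034 0 0;0 0 0.004 -0.001 0.0034 0 0;0 0 0.004 -0.001 0.0034 0 0",
)

```text
time: 17.55
tool_pos: [0.526, 0.0384, 0.1926]
ee_rot: [-1.572, -0.004, 0.0]
wrist_force: [-1.8, -0.0, 8.6]
width: 0.0176
```

```bash
python3 - <<'E'
from h import *
s(); to((0.525,0.0384,0.21))
for c in("scene",):
    im=robot.snapshot(c);cv2.imwrite(f"pics/{c}8.png",im)
    u=proj(c,(0.525,0.0385,.13)).astype(int);print(c,u)
    a=im[u[1]-30:u[1]+45,u[0]-40:u[0]+40]; cv2.imwrite(f"pics/{c}8z.png",cv2.resize(a,None,fx=8,fy=8,interpolation=cv2.INTER_CUBIC))
E
```

```text
{'time': 17.55, 'tool_pos': array([0.526 , 0.0384, 0.1926]), 'ee_rot': array([-1.5719, -0.0036,  0.0002]), 'wrist_force': array([-1.785 , -0.0094,  8.6186]), 'wrist_torque': array([-0.0608,  0.2366,  0.0337]), 'width': 0.017590934360989192}
turn [0.0011 0.0002 0.0036] shift [-0.001  -0.0174  0.    ]
scene [316 178]
```

View pics/scene8z.png

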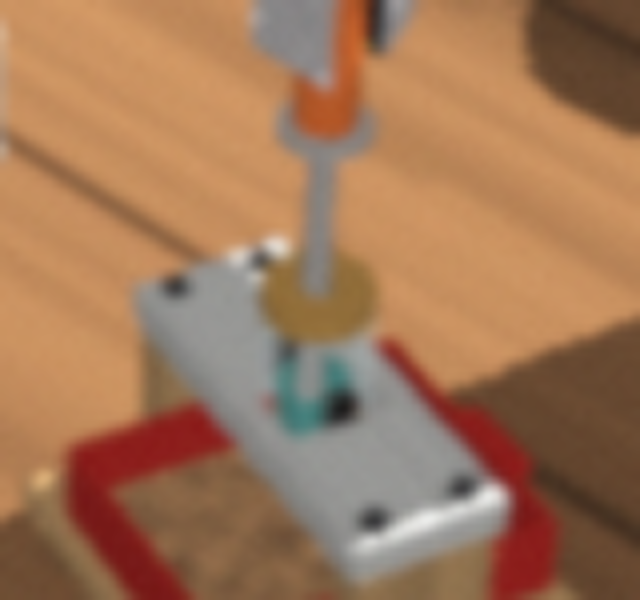

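Emit:
arm_command(
  series="0 0 0.005 -0.001 0.0034 0 0;0 0 0.005 -0.001 0.0034 0 0;0 0 0.004 -0.001 0.0034 0 0;0 0 0.004 -0.001 0.0034 0 0",
)

```text
time: 18.0
tool_pos: [0.526, 0.0384, 0.189]
ee_rot: [-1.572, -0.003, 0.0]
wrist_force: [-1.2, 0.5, 9.3]
width: 0.0176
```

Emit:
arm_command(
  series="0 0 0.004 -0.001 0.0034 0 0;0 0 0.004 -0.001 0.0034 0 0;0 0 0.004 -0.001 0.0034 0 0;0 0 0.004 -0.001 0.0034 0 0",
)

```text
time: 18.4
tool_pos: [0.526, 0.0385, 0.1861]
ee_rot: [-1.573, -0.005, 0.001]
wrist_force: [-2.6, -0.3, 11.3]
width: 0.0174
```

Emit:
arm_command(
  series="0 0 0.004 -0.001 0.003 0 0;0 0 0.004 -0.001 0.003 0 0;0 0 0.004 -0.001 0.003 0 0",
)

```text
time: 18.7
tool_pos: [0.5259, 0.0385, 0.1855]
ee_rot: [-1.573, -0.006, 0.001]
wrist_force: [-2.0, 0.4, 10.5]
width: 0.0172
```

Emit:
arm_command(
  series="0 0 0.007 -0.001 0.0036 0 0;0 0 0.007 -0.001 0.0036 0 0;0 0 0.006 -0.001 0.0036 0 0",
)

```text
time: 19.0
tool_pos: [0.5262, 0.0386, 0.184]
ee_rot: [-1.573, -0.001, 0.001]
wrist_force: [-3.0, 1.6, 12.4]
width: 0.0173
```

Emit:
arm_command(
  series="0 0 0.006 -0.001 0.0036 0 0;0 0 0.006 -0.001 0.0036 0 0;0 0 0.006 -0.001 0.0036 0 0",
)

```text
time: 19.3
tool_pos: [0.5265, 0.0386, 0.1836]
ee_rot: [-1.573, 0.001, 0.001]
wrist_force: [-3.8, 0.6, 11.9]
width: 0.0173
```

```bash
python3 - <<'E'
from h import *
s(); to((0.525,0.0384,0.21))
for c in("scene",):
    im=robot.snapshot(c);cv2.imwrite(f"pics/{c}9.png",im)
    u=proj(c,(0.525,0.0385,.13)).astype(int)
    a=im[u[1]-30:u[1]+45,u[0]-40:u[0]+40]; cv2.imwrite(f"pics/{c}9z.png",cv2.resize(a,None,fx=8,fy=8,interpolation=cv2.INTER_CUBIC))
E
```

```text
{'time': 19.3, 'tool_pos': array([0.5265, 0.0386, 0.1836]), 'ee_rot': array([-1.5735,  0.0012,  0.0012]), 'wrist_force': array([-3.8289,  0.6188, 11.939 ]), 'wrist_torque': array([-0.0631,  0.4692, -0.0231]), 'width': 0.017257661415017046}
turn [ 0.0027  0.0012 -0.0012] shift [-0.0015 -0.0264 -0.0003]
```

View pics/scene9z.png

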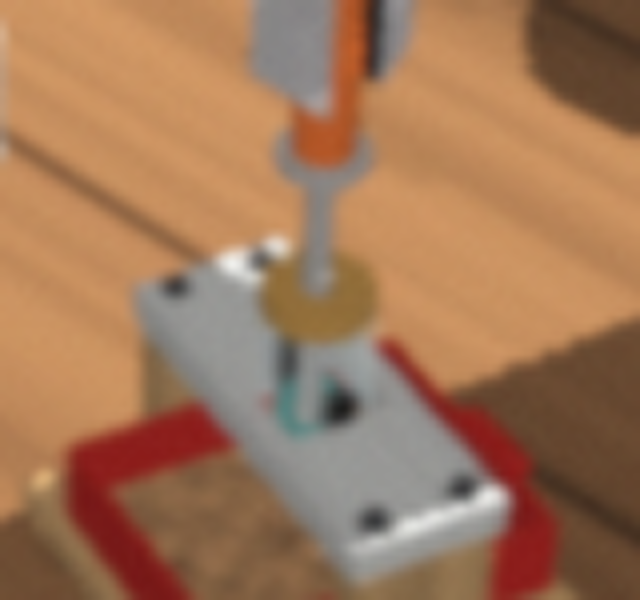

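Emit:
arm_command(
  series="0.001 0 0.004 -0.002 0.0038 0 0;0.001 0 0.004 -0.002 0.0038 0 0;0 0 0.004 -0.002 0.0038 0 0",
)

```text
time: 19.65
tool_pos: [0.5256, 0.0386, 0.182]
ee_rot: [-1.572, -0.007, 0.001]
wrist_force: [-1.0, -0.2, 8.8]
width: 0.0179
```

Emit:
arm_command(
  series="0 0 0.004 -0.002 0.004 0 0;0 0 0.004 -0.002 0.004 0 0;0 0 0.004 -0.002 0.004 0 0",
)

```text
time: 19.95
tool_pos: [0.5245, 0.0386, 0.1772]
ee_rot: [-1.572, -0.012, 0.002]
wrist_force: [-0.1, -0.9, -0.6]
width: 0.0176
```

```bash
python3 - <<'E'
from h import *
s(); to((0.525,0.0384,0.21))
E
```

```text
{'time': 19.95, 'tool_pos': array([0.5245, 0.0386, 0.1772]), 'ee_rot': array([-1.572 , -0.0125,  0.0015]), 'wrist_force': array([-0.0588, -0.8562, -0.585 ]), 'wrist_torque': array([-0.0267, -0.0852, -0.0146]), 'width': 0.017604258120384447}
turn [0.0012 0.0015 0.0125] shift [ 0.0009 -0.0328 -0.0003]
```

Emit:
arm_command(
  series="0 0 0.006 0.0003 0 0 0;0 0 0.006 0.0003 0 0 0;0 0 0 0 0 0 0;0 0 0 0 0 0 0",
)

```text
time: 20.35
tool_pos: [0.5238, 0.0387, 0.1735]
ee_rot: [-1.572, 0.006, 0.001]
wrist_force: [0.5, -0.3, -2.1]
width: 0.0176
```

```bash
python3 - <<'E'
from h import *
s(); to((0.525,0.0384,0.21))
for c in("scene",):
    im=robot.snapshot(c);cv2.imwrite(f"pics/{c}10.png",im)
    u=proj(c,(0.525,0.0385,.13)).astype(int)
    a=im[u[1]-30:u[1]+65,u[0]-50:u[0]+50]; cv2.imwrite(f"pics/{c}10z.png",cv2.resize(a,None,fx=6,fy=6,interpolation=cv2.INTER_CUBIC))
for d in robot.spot_in("scene","core"): print(d["score"],(np.array(robot.camera_params("scene")["extrinsics"])@np.r_[d["centre"],1])[:3])
E
```

```text
{'time': 20.35, 'tool_pos': array([0.5238, 0.0387, 0.1735]), 'ee_rot': array([-1.5718,  0.0064,  0.0015]), 'wrist_force': array([ 0.5323, -0.2598, -2.0773]), 'wrist_torque': array([-0.0157, -0.2354,  0.0135]), 'width': 0.017580385610049827}
turn [ 0.001   0.0015 -0.0064] shift [ 0.001  -0.0365 -0.0003]
```

View pics/scene10z.png

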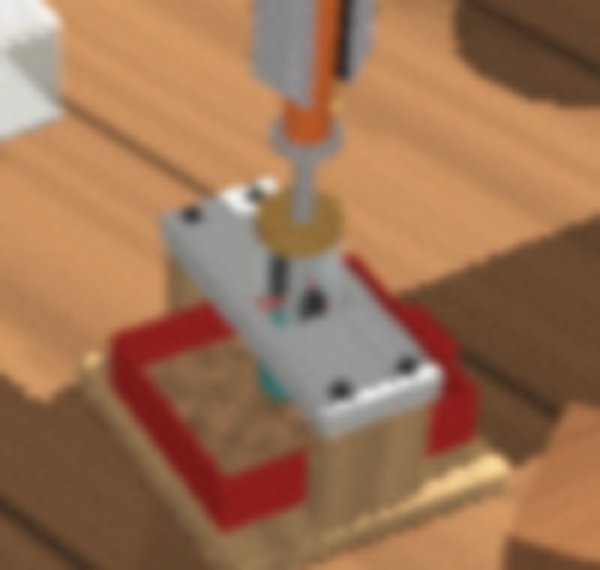

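```bash
python3 - <<'E'
from h import *
for z in (.018,.028,.033,.048,.06):
    P=np.array([(proj("scene",(.521+.011*np.cos(a),.0367+.011*np.sin(a),z))-[265.5,147.5])*6 for a in np.linspace(0,6.28,40)]); print(z,P.min(0),P.max(0))
E
```

```text
0.018 [264.8622 385.453 ] [321.9941 424.3257]
0.028 [265.8484 366.3829] [323.3333 405.2055]
0.033 [266.3461 356.7604] [324.0091 395.5563]
0.048 [267.8576 327.536 ] [326.0618 366.2454]
0.06 [269.0873 303.7636] [327.7318 342.3966]
```

Emit:
arm_command(
  series="0 0 -0.003 0.0006 0.0015 0 0;0 0 -0.002 0.0004 0.0015 0 0;0 0 0 0 0.001 0 0;0 0 0 0 0 0 0",
)

```text
time: 20.85
tool_pos: [0.5246, 0.0387, 0.1689]
ee_rot: [-1.572, 0.002, 0.002]
wrist_force: [-0.2, -0.1, -1.3]
width: 0.0176
```

```bash
python3 - <<'E'
from h import *
s(); to((0.525,0.0384,0.21))
for c in("scene","top"):
    im=robot.snapshot(c);cv2.imwrite(f"pics/{c}11.png",im)
    u=proj(c,(0.525,0.0385,.13)).astype(int)
    a=im[u[1]-30:u[1]+65,u[0]-50:u[0]+50]; cv2.imwrite(f"pics/{c}11z.png",cv2.resize(a,None,fx=6,fy=6,interpolation=cv2.INTER_CUBIC))
E
```

```text
{'time': 20.85, 'tool_pos': array([0.5246, 0.0387, 0.1689]), 'ee_rot': array([-1.5718,  0.0016,  0.0015]), 'wrist_force': array([-0.2429, -0.0579, -1.3003]), 'wrist_torque': array([-0.017 , -0.1167, -0.0082]), 'width': 0.017566112180542274}
turn [ 0.001   0.0015 -0.0016] shift [ 0.0004 -0.0411 -0.0003]
```

View pics/scene11z.png

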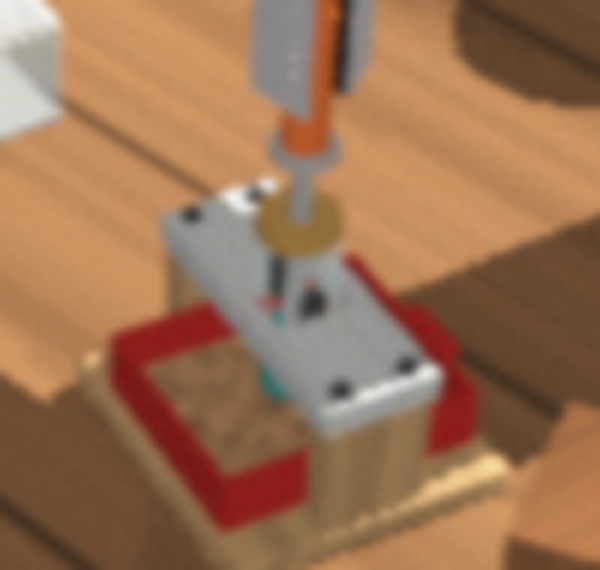

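View pics/top11z.png

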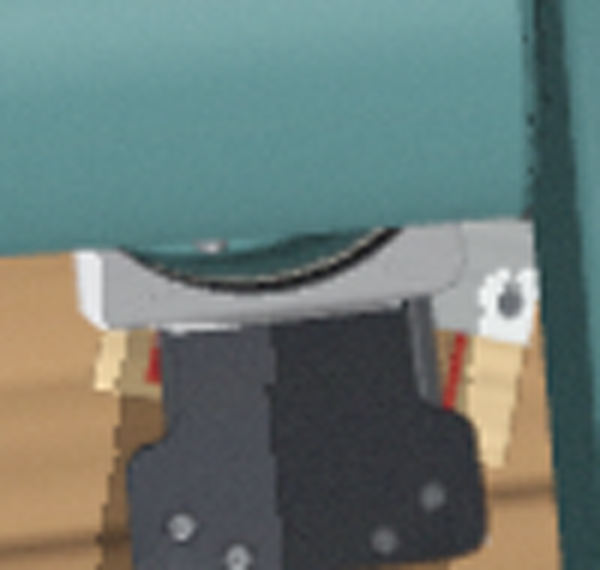

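Emit:
arm_command(
  series="0 0 -0.001 0.0003 -0.003 0 0;0 0 0 0 -0.006 0 0;0 0 0 0 -0.008 0 0;0 0 0 0 -0.008 0 0;0 0 0 0 -0.008 0 0;0 0 0 0 -0.006 0 0;0 0 0 0 -0.003 0 0;0 0 0 0 0 0 0",
)

```text
time: 21.75
tool_pos: [0.5258, 0.0387, 0.217]
ee_rot: [-1.572, -0.004, 0.001]
wrist_force: [0.4, -0.5, -1.1]
width: 0.0178
```

```bash
python3 - <<'E'
from h import *
s(); to((0.525,0.0384,0.26))
E
```

```text
{'time': 21.75, 'tool_pos': array([0.5258, 0.0387, 0.217 ]), 'ee_rot': array([-1.5719, -0.0035,  0.0015]), 'wrist_force': array([ 0.4407, -0.4648, -1.0502]), 'wrist_torque': array([-0.0782, -0.0329, -0.0268]), 'width': 0.017763587679033434}
turn [0.0011 0.0015 0.0035] shift [-0.0006 -0.043  -0.0003]
```

Emit:
arm_command(
  series="0.001 0.001 0.003 -0.0005 -0.004 0 0;0 0 0 0 -0.007 0 0;0 0 0 0 -0.008 0 0;0 0 0 0 -0.008 0 0;0 0 0 0 -0.007 0 0;0 0 0 0 -0.003 0 0;0 0 0 0 0 0 0;0 0 0 0 0 0 0",
)

```text
time: 22.55
tool_pos: [0.5253, 0.0387, 0.2572]
ee_rot: [-1.571, -0.0, 0.0]
wrist_force: [-0.8, 0.0, -1.8]
width: 0.017
```

```bash
python3 - <<'E'
from h import *
s(); to((0.5345,0.2027,0.25))
im=robot.snapshot("scene");cv2.imwrite("pics/s12.png",cv2.resize(im[100:260,250:420],None,fx=3.6,fy=3.6,interpolation=cv2.INTER_CUBIC))
E
```

```text
{'time': 22.55, 'tool_pos': array([0.5253, 0.0387, 0.2572]), 'ee_rot': array([-1.5708, -0.0002,  0.0004]), 'wrist_force': array([-0.7621,  0.0312, -1.7885]), 'wrist_torque': array([-0.0724, -0.0577, -0.0126]), 'width': 0.017013067831750547}
turn [0.     0.0004 0.0002] shift [0.0093 0.0072 0.164 ]
```

View pics/s12.png

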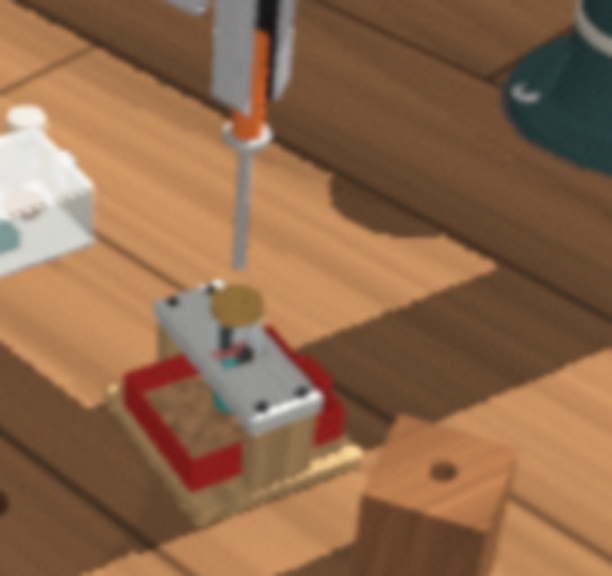

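Emit:
arm_command(
  series="0 0 0 0.001 0 0.008 0;0 0 0 0.001 0 0.016 0;0 0 0 0.001 0 0.018 0;0 0 0 0.001 0 0.018 0;0 0 0 0.001 0 0.018 0;0 0 0 0.001 0 0.018 0;0 0 0 0.001 0 0.016 0;0 0 0 0.001 0 0.014 0;0 0 0 0 0 0.01 0;0 0 0 0 0 0.006 0;0 0 0 0 0 0.003 0;0 0 0 0 0 0 0",
)

```text
time: 23.8
tool_pos: [0.5317, 0.1935, 0.2523]
ee_rot: [-1.571, 0.008, 0.0]
wrist_force: [-0.1, 0.8, -1.5]
width: 0.0173
```

```bash
python3 - <<'E'
from h import *
s(); to((0.5345,0.2027,0.25))
E
```

```text
{'time': 23.8, 'tool_pos': array([0.5317, 0.1935, 0.2523]), 'ee_rot': array([-1.5706,  0.0084,  0.0003]), 'wrist_force': array([-0.1242,  0.812 , -1.5338]), 'wrist_torque': array([-0.0386, -0.1129, -0.0138]), 'width': 0.017280170067539784}
turn [-0.0002  0.0003 -0.0084] shift [0.0029 0.0023 0.0092]
```

Emit:
arm_command(
  series="0 0 -0.004 0.001 0 0.003 0;0 0 -0.004 0.001 0 0.003 0;0 0 0 0.0005 0 0.002 0;0 0 0 0 0 0 0;0 0 0 0 0 0 0",
)

```text
time: 24.3
tool_pos: [0.5347, 0.2005, 0.2526]
ee_rot: [-1.571, -0.001, -0.002]
wrist_force: [0.4, 0.0, -1.1]
width: 0.0175
```

```bash
python3 - <<'E'
from h import *
print("hole",ray("scene",372.7,230.2,.096))
s(); to((0.5345,0.2027,0.235))
im=robot.snapshot("scene");u=proj("scene",(.5345,.2027,.12)).astype(int);print(u)
cv2.imwrite("pics/s13.png",cv2.resize(im[u[1]-40:u[1]+30,u[0]-40:u[0]+40],None,fx=8,fy=8,interpolation=cv2.INTER_CUBIC))
E
```

```text
hole [0.5332 0.2029 0.096 ]
{'time': 24.3, 'tool_pos': array([0.5347, 0.2005, 0.2526]), 'ee_rot': array([-1.5711, -0.0009, -0.0024]), 'wrist_force': array([ 0.389 ,  0.0356, -1.1475]), 'wrist_torque': array([-0.0399, -0.063 ,  0.0176]), 'width': 0.017455623300197426}
turn [ 0.0003 -0.0024  0.0009] shift [-0.0002  0.0176  0.0022]
[373 221]
```

View pics/s13.png

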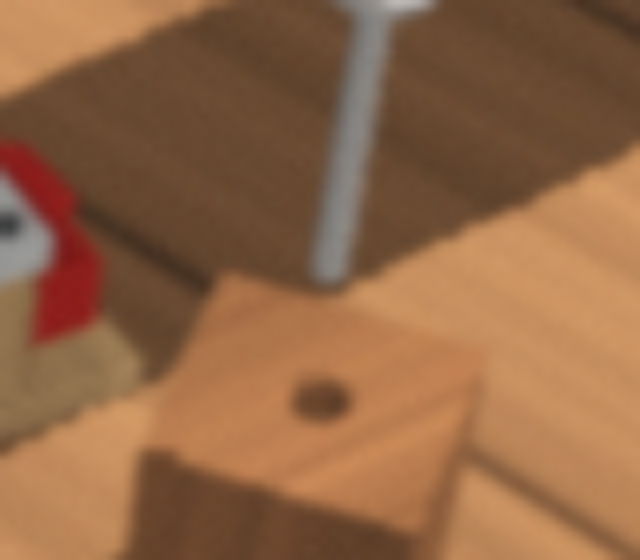

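Emit:
arm_command(
  series="0 -0.002 0.001 0 0.004 0.001 0;0 0 0 0 0.006 0.001 0;0 0 0 0 0.006 0 0;0 0 0 0 0.002 0 0;0 0 0 0 0 0 0;0 0 0 0 0 0 0",
)

```text
time: 24.95
tool_pos: [0.5343, 0.2023, 0.2321]
ee_rot: [-1.572, 0.002, -0.001]
wrist_force: [0.1, -0.1, -0.7]
width: 0.0174
```

```bash
python3 - <<'E'
from h import *
s(); to((0.5345,0.2027,0.22))
im=robot.snapshot("scene");u=proj("scene",(.5345,.2027,.12)).astype(int);print(u)
o=robot.get_obs()["tool_pos"]
f=lambda X:(proj("scene",X)-(u-40)+.5)*8-.5
print("tip",f((o[0],o[1],o[2]-.1145)),"collar top",f((o[0],o[1],o[2]-.1145+.094)),"hole",f((.5345,.2027,.096)))
cv2.imwrite("pics/s14.png",cv2.resize(im[u[1]-40:u[1]+30,u[0]-40:u[0]+40],None,fx=8,fy=8,interpolation=cv2.INTER_CUBIC))
E
```

```text
{'time': 24.95, 'tool_pos': array([0.5343, 0.2023, 0.2321]), 'ee_rot': array([-1.5717,  0.0019, -0.0007]), 'wrist_force': array([ 0.0922, -0.1216, -0.6563]), 'wrist_torque': array([-0.0486, -0.0841, -0.0337]), 'width': 0.01735748650276264}
turn [ 0.0009 -0.0007 -0.0019] shift [0.0002 0.0121 0.0005]
[373 221]
tip [327.2075 335.5027] collar top [379.709   39.7818] hole [317.1159 399.1346]
```

View pics/s14.png

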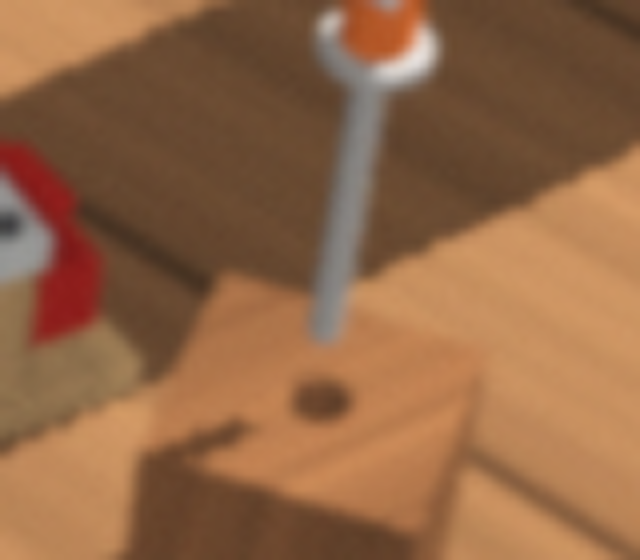

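Emit:
arm_command(
  series="0 0 0 0 0.003 0 0;0 0 0 0 0.004 0 0;0 0 0 0 0.004 0 0;0 0 0 0 0.004 0 0;0 0 0 0 0.004 0 0;0 0 0 0 0.003 0 0;0 0 0 0 0 0 0",
)

```text
time: 25.7
tool_pos: [0.5344, 0.2022, 0.2083]
ee_rot: [-1.572, 0.001, -0.001]
wrist_force: [0.1, 0.1, -1.5]
width: 0.0174
```

```bash
python3 - <<'E'
from h import *
s(); to((0.5345,0.2027,0.122))
E
```

```text
{'time': 25.7, 'tool_pos': array([0.5344, 0.2022, 0.2083]), 'ee_rot': array([-1.5716,  0.0014, -0.0007]), 'wrist_force': array([ 0.125 ,  0.1094, -1.5106]), 'wrist_torque': array([-0.0352, -0.0895,  0.0302]), 'width': 0.017399667017571806}
turn [ 0.0008 -0.0007 -0.0014] shift [0.0002 0.0863 0.0005]
```

Emit:
arm_command(
  series="0.001 0 -0.001 0 0.004 0.0004 0;0 0 0 0 0.007 0 0;0 0 0 0 0.008 0 0;0 0 0 0 0.008 0 0;0 0 0 0 0.008 0 0;0 0 0 0 0.008 0 0;0 0 0 0 0.008 0 0;0 0 0 0 0.007 0 0;0 0 0 0 0.004 0 0;0 0 0 0 0.002 0 0;0 0 0 0 0 0 0",
)

```text
time: 26.8
tool_pos: [0.5338, 0.2025, 0.1375]
ee_rot: [-1.571, 0.002, -0.001]
wrist_force: [-0.4, -0.7, -0.1]
width: 0.0174
```

```bash
python3 - <<'E'
from h import *
s(); to((0.5345,0.2027,0.121))
E
```

```text
{'time': 26.8, 'tool_pos': array([0.5338, 0.2025, 0.1375]), 'ee_rot': array([-1.571 ,  0.0022, -0.0007]), 'wrist_force': array([-0.4437, -0.6549, -0.1272]), 'wrist_torque': array([-0.0426, -0.0878, -0.0109]), 'width': 0.01740468629933864}
turn [ 0.0002 -0.0007 -0.0022] shift [0.0008 0.0165 0.0002]
```

Emit:
arm_command(
  series="0 0 -0.002 0.0007 0.003 0 0;0 0 0 0 0.003 0 0;0 0 0 0 0.003 0 0;0 0 0 0 0.002 0 0;0 0 0 0 0.001 0 0;0 0 0 0 0 0 0",
)

```text
time: 27.4
tool_pos: [0.5354, 0.2027, 0.1258]
ee_rot: [-1.57, -0.003, -0.001]
wrist_force: [-0.3, -0.3, -1.4]
width: 0.0179
```

Emit:
arm_command(
  series="0 0 0 0 0.001 0 0;0 0 0 0 0.001 0 0;0 0 0 0 0 0 0",
)

```text
time: 27.7
tool_pos: [0.5355, 0.2028, 0.1239]
ee_rot: [-1.57, -0.003, -0.001]
wrist_force: [-0.4, 0.9, -0.7]
width: 0.0175
```

Emit:
arm_command(
  series="0 0 0 0 0.001 0 0;0 0 0 0 0.001 0 0",
)

```text
time: 27.9
tool_pos: [0.5357, 0.2028, 0.122]
ee_rot: [-1.57, -0.004, -0.001]
wrist_force: [-0.2, -0.1, -0.0]
width: 0.0173
```

Emit:
arm_command(
  series="0 0 0.003 -0.0006 0.001 0 0;0 0 0 0 0.001 0 0",
)

```text
time: 28.1
tool_pos: [0.5352, 0.2029, 0.121]
ee_rot: [-1.57, -0.001, -0.001]
wrist_force: [-2.2, -0.4, 6.1]
width: 0.0177
```

Emit:
arm_command(
  series="0 0 0 0 0.001 0 0;0 0 0 0 0.001 0 0",
)

```text
time: 28.3
tool_pos: [0.5351, 0.2029, 0.121]
ee_rot: [-1.57, -0.002, -0.001]
wrist_force: [-2.5, -0.7, 5.3]
width: 0.0172
```

```bash
python3 - <<'E'
from h import *
s(); to((0.5345,0.2027,0.121))
im=robot.snapshot("scene");u=proj("scene",(.5345,.2027,.12)).astype(int)
cv2.imwrite("pics/s15.png",cv2.resize(im[u[1]-40:u[1]+30,u[0]-40:u[0]+40],None,fx=8,fy=8,interpolation=cv2.INTER_CUBIC))
E
```

```text
{'time': 28.3, 'tool_pos': array([0.5351, 0.2029, 0.121 ]), 'ee_rot': array([-1.5697, -0.0019, -0.0006]), 'wrist_force': array([-2.4762, -0.7383,  5.2871]), 'wrist_torque': array([-0.0994,  0.453 ,  0.0382]), 'width': 0.01721972443365278}
turn [-0.0011 -0.0006  0.0019] shift [-0.0006 -0.     -0.0002]
```

View pics/s15.png

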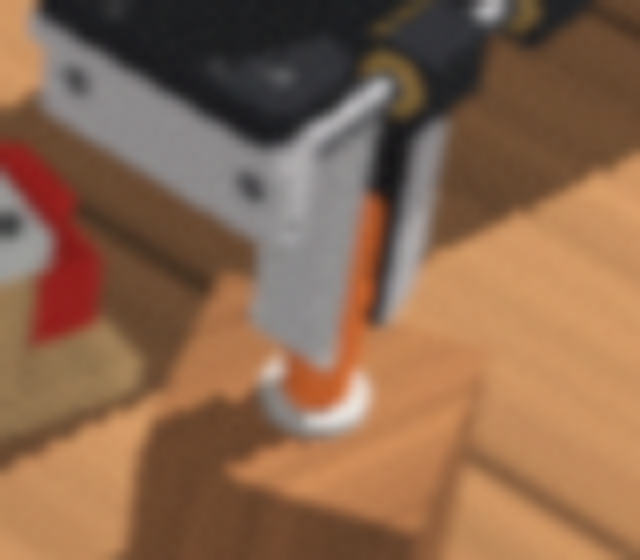

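Emit:
arm_command(
  series="0 0 0 0 0 0 0;0 0 0 0 0 0 0.03;0 0 0 0 0 0 0.03;0 0 0 0 0 0 0.06;0 0 0 0 0 0 0.06;0 0 0 0 0 0 0.094;0 0 0 0 0 0 0.094;0 0 0 0 0 0 0.094;0 0 0 0 0 0 0.094;0 0 0 0 0 0 0.094",
)

```text
time: 29.35
tool_pos: [0.5356, 0.203, 0.1189]
ee_rot: [-1.57, -0.002, -0.001]
wrist_force: [-0.8, -0.6, 0.3]
width: 0.0823
```

```bash
python3 - <<'E'
from h import *
s(); to((0.5345,0.2027,0.121))
im=robot.snapshot("scene");u=proj("scene",(.5345,.2027,.12)).astype(int)
cv2.imwrite("pics/s16.png",cv2.resize(im[u[1]-40:u[1]+30,u[0]-40:u[0]+40],None,fx=8,fy=8,interpolation=cv2.INTER_CUBIC))
E
```

```text
{'time': 29.35, 'tool_pos': array([0.5356, 0.203 , 0.1189]), 'ee_rot': array([-1.5696, -0.0021, -0.0007]), 'wrist_force': array([-0.8047, -0.5953,  0.3474]), 'wrist_torque': array([-0.0669, -0.0913,  0.0217]), 'width': 0.08226960357656118}
turn [-0.0012 -0.0007  0.0021] shift [-0.0011 -0.0021 -0.0003]
```

View pics/s16.png

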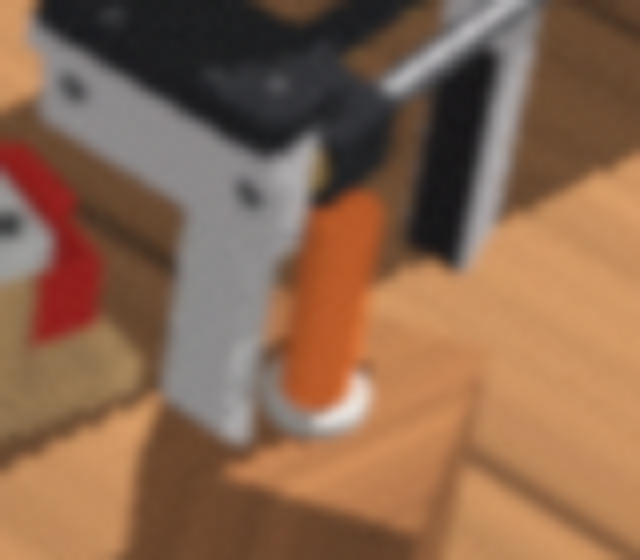

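Released with clearance on both sides. I'll raise the gripper, then back off to the side so I can see the drawer.

Emit:
arm_command(
  series="0 0 0 0 -0.003 0 0.094;0 0 0 0 -0.007 0 0.094;0 0 0 0 -0.012 0 0.094;0 0 0 0 -0.014 0 0.094;0 0 0 0 -0.014 0 0.094;0 0 0 0 -0.014 0 0.094;0 0 0 0 -0.012 0 0.094;0 0 0 0 -0.008 0 0.094;0 0 0 0 -0.003 0 0.094;0 0 0 0 0 0 0.094",
)

```text
time: 30.4
tool_pos: [0.5366, 0.2032, 0.2174]
ee_rot: [-1.568, -0.008, -0.001]
wrist_force: [0.5, 0.8, 0.0]
width: 0.0941
```

Emit:
arm_command(
  series="0 0 0 -0.01 0 0.005 0.094;0 0 0 -0.02 0 0.01 0.094;0 0 0 -0.02 0 0.01 0.094;0 0 0 -0.02 0 0.01 0.094;0 0 0 -0.02 0 0.01 0.094;0 0 0 -0.02 0 0.01 0.094;0 0 0 -0.02 0 0.01 0.094;0 0 0 -0.015 0 0.01 0.094;0 0 0 -0.01 0 0.005 0.094;0 0 0 -0.005 0 0 0.094;0 0 0 0 0 0 0.094;0 0 0 0 0 0 0.094",
)

```text
time: 31.6
tool_pos: [0.3604, 0.2853, 0.2069]
ee_rot: [-1.575, 0.011, 0.0]
wrist_force: [0.1, -0.1, -0.2]
width: 0.0939
```

```bash
python3 - <<'E'
from h import *
s()
for c in("scene","top"):
    im=robot.snapshot(c);cv2.imwrite(f"pics/{c}17.png",im)
    u=proj(c,(.53,.12,.07)).astype(int); print(u)
    a=im[u[1]-60:u[1]+60,max(0,u[0]-90):u[0]+90]
    cv2.imwrite(f"pics/{c}17z.png",cv2.resize(a,None,fx=4.4,fy=4.4,interpolation=cv2.INTER_CUBIC))
    for d in robot.spot_in(c,"core")[:2]: print(d["score"],(np.array(robot.camera_params(c)["extrinsics"])@np.r_[d["centre"],1])[:3])
E
```

```text
{'time': 31.6, 'tool_pos': array([0.3604, 0.2853, 0.2069]), 'ee_rot': array([-1.5745,  0.0108,  0.0004]), 'wrist_force': array([ 0.1444, -0.0819, -0.195 ]), 'wrist_torque': array([-0.0219, -0.0974, -0.0328]), 'width': 0.09391177403666671}
[341 218]
[211 264]
```

View pics/scene17z.png

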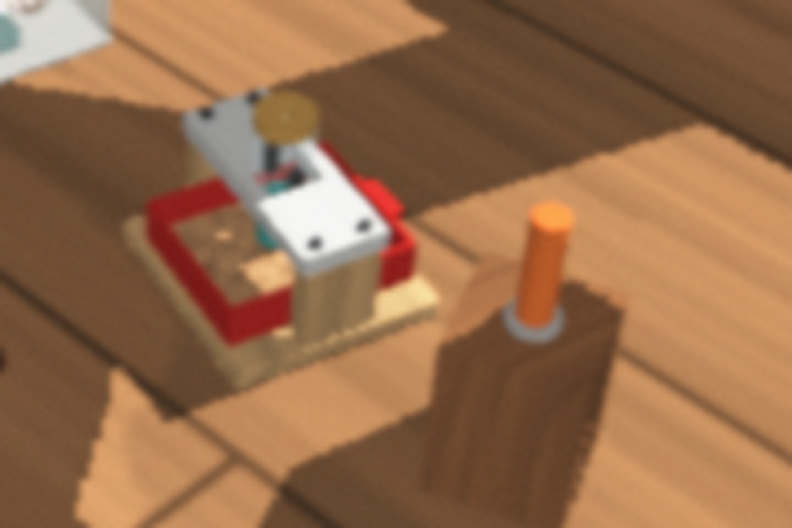

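View pics/top17z.png

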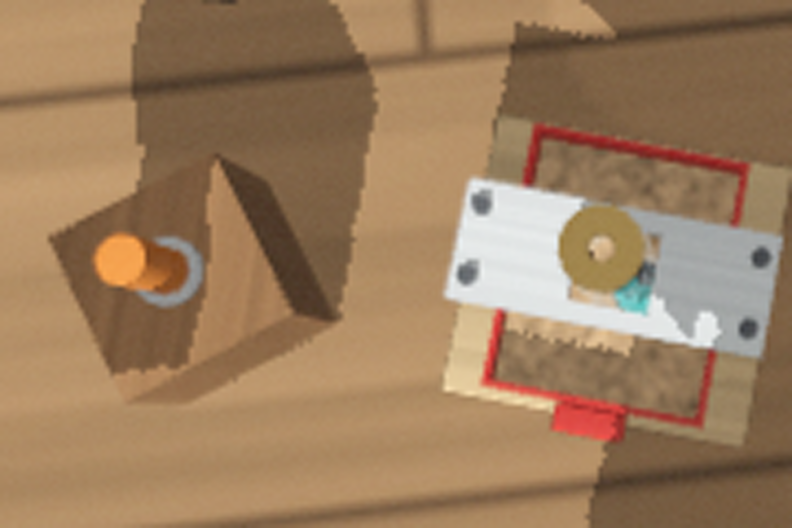

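```bash
python3 - <<'E'
from h import *
for z in (.03,.04,.048): print(z,"top",ray("top",632/4.4+121-.4,292/4.4+204-.4,z)[:2],"scene",ray("scene",268/4.4+251-.4,240/4.4+158-.4,z)[:2])
for c,(x0,y0) in (("top",(121,204)),("scene",(251,158))):
    im=cv2.imread(f"pics/{c}17.png"); h=cv2.cvtColor(im,cv2.COLOR_BGR2HSV)
    m=cv2.inRange(h,(80,90,60),(100,255,255)); 
    n,l,st,ce=cv2.connectedComponentsWithStats(m)
    for i in range(1,n):
        if 240<ce[i][0]<340 and 150<ce[i][1]<300: print(c,st[i],ce[i])
z=cv2.imread("pics/top17.png")[250:285,240:290]; cv2.imwrite("pics/t17c.png",cv2.resize(z,None,fx=14,fy=14,interpolation=cv2.INTER_CUBIC))
z=cv2.imread("pics/scene17.png")[175:235,275:345]; cv2.imwrite("pics/s17c.png",cv2.resize(z,None,fx=9,fy=9,interpolation=cv2.INTER_CUBIC))
E
```

```text
0.03 top [0.5123 0.03  ] scene [0.5287 0.0341]
0.04 top [0.5117 0.0299] scene [0.5369 0.0413]
0.048 top [0.5112 0.0298] scene [0.5434 0.0471]
top [261 267   7   8  32] [264.6875 271.0938]
scene [313 200   3   1   3] [314. 200.]
scene [310 211   3   3   5] [310.8 212.2]
```

View pics/t17c.png

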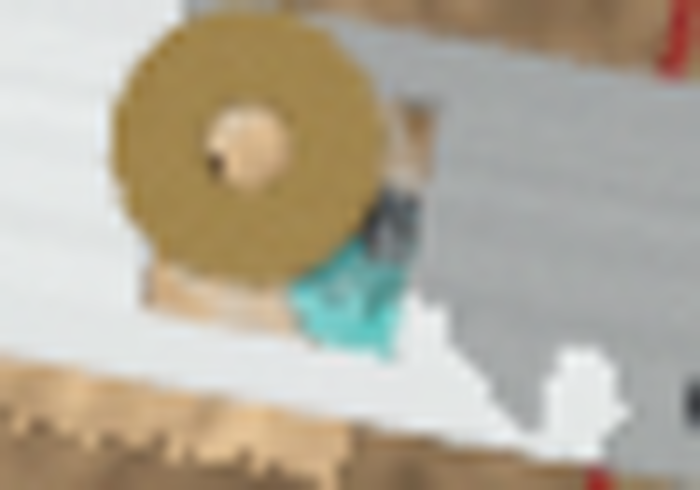

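View pics/s17c.png

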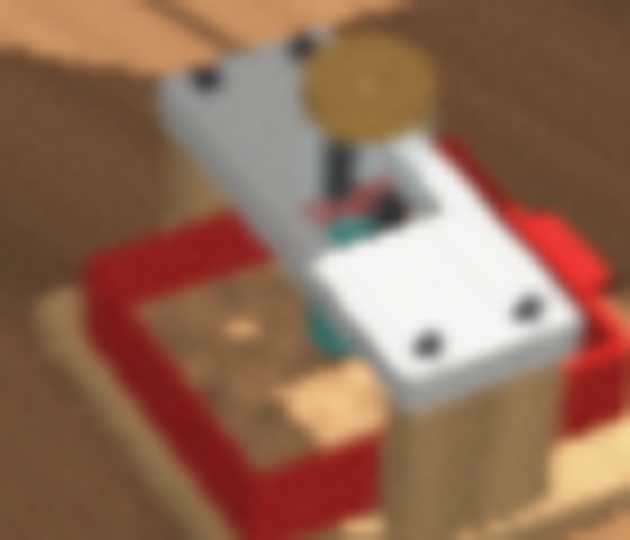

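```bash
python3 - <<'E'
from h import *
print(ray("top",122.5/4.4+120.5,260.5/4.4+203.5,.160), ray("scene",551/4.4+250.5,219/4.4+157.5,.160), ray("scene",533/4.4+250.5,321/4.4+157.5,.100))
print(proj("scene",(.512,.03,.018)),proj("scene",(.512,.03,.048)),"teal top blob",350/9+274.5,235/9+174.5)
print(robot.close_job())
E
```

```text
[0.5346 0.2023 0.16  ] [0.537  0.2029 0.16  ] [0.5389 0.2041 0.1   ]
[314.9606 211.7125] [315.5547 202.0596] teal top blob 313.3888888888889 200.61111111111111
the job is handed in; nothing more can be done
None
```

I handed the job in at about 32 s of the 72 s allowed. The core is in the red drawer and the drift is back in its rest block. The close call gave no verdict.

- **Core:** I lifted the drift, found the guide hole by eye in both cameras, and entered it without feeling any contact on the guide. I then pushed the core down in small steps. The highest force I read was about 12–14 N; readings came only at the end of each move, so brief peaks in between were not seen. The push force fell away at about 20 s.
- **Core check:** I pushed about 5 mm further and met no force, and the core did not move in the picture. After withdrawing, the top view shows bare cork through the guide hole. In both views the turquoise sits on the drawer floor, about 10 mm off the sleeve's axis. The trained network did not report the core in the last pictures, so this rests on the images alone.
- **Drift:** it went in until the collar met the block, at the same tool height (0.121 m) as when I first gripped it. After release, the handle top was within about 2 mm of its first position in both views, and the collar looks seated. The collar measured about 4 mm off in the oblique (scene) view; I read that as pixel error, since the top view did not show it.
- **Arm and bystanders:** the gripper ended open and clear of everything, and the wrist force read about zero. I saw nothing touch the loupe, chunk or dop stick, but I did not measure their final positions.

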